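# Unhook the hinge tote from the bin rack and seat it in its cradle

### The arm

A 6-joint arm with a two-finger parallel gripper is mounted at the origin on a cart in front of the work surface, level with it; the furniture and walls round the work are solid. World frame = base frame: x ahead of the robot, y to its left, z up, the work surface at z = 0. Lengths are in m, angles in rad, forces in N, time in s.
With the tool pointing down it reaches from about 0.325 to 0.85 m from the base axis. Payload 4.4 kg.
Tool frame: the origin (TCP) lies midway between the tips of the shut fingers; the grasp point (between the pads) lies 19 mm behind it; z points along the fingers, y is the direction in which the jaws open and shut (so a half turn about z gives the same grasp; the last joint's range is limited). The gripper opens to 94 mm and grips with 3 to 60 N. Pads are 16 mm wide; open, the fingers measure 119 mm over their backs; the gripper's body (75 mm by 177 mm) begins 78 mm behind the grasp point.
Start: joints at [-1.403, 0.207, 1.542, -0, 1.393, -0.15], TCP at [0.18, -0.546, 0.205] pointing down, gripper open.
Joint ranges: [-2.73, 2.73], [-0.86, 2.22], [0.23, 2.46], [-1.11, 4.25], [0.08, 2.63], [-2.82, 2.82]. Speed limits (rad/s): [2.79, 2.79, 3.14, 3.14, 3.14, 3.14].

### API

Orientations are given as a unit quaternion [x, y, z, w].
In Python, from bench import bot gives the robot as it stands.
- The arm moves only by the tool play_rows, never from a script. Its argument "motion" is a list of rows, each a list of 7 numbers: the closure, from 0 (fully open) to 1 (shut), then the shift along the tool's x, y, z in m, then the turn, a rotation vector about the tool's x, y, z in rad. In form: [[claw, x, y, z, rx, ry, rz], ...]. A call has 1 to 5 rows; each row shifts and turns the commanded pose from where the row before left it, along the tool's axes as they then stand; what a row does not reach is not made up. A row lasts 1/10 s, in which the tool goes at most 50 mm and 8.59 degrees, less where a joint would pass 70% of its speed; a pose out of reach is approached as far as the arm can. A call with a gripper value outside its range is refused whole. The fingers move at their own pace and stop on an object; the grip force is fixed at half the most. Time passes only in rows, so rows that do not move let the fingers close. It gives the time, the measured TCP pose, the force and the opening at its end, in the units of the state.
- bot.get_obs(): the state, without advancing time (a new reading comes with each control period).
- bot.grab_frame(name): name is "side" or "top" or "wrist"; returns the picture (480x640x3 uint8, blue, green, red); there is no depth.
- bot.camera_info(name): a dict with "K" (3x3 intrinsics, pixels), "k1" (the pictures are not rectified: a ray, as slopes to the right and down, at radius r is drawn at 1 + k1 r^2 times it, then the intrinsics apply), "extrinsics" (4x4, takes a point from camera to world coordinates); the wrist camera has in their place "T_tool_cam" (4x4, takes a point from camera to tool coordinates, whose origin is the TCP and whose axes are the flange's). Camera axes: x right, y down, z forward; pixel columns grow to the right and rows downward; lengths in m; the calibration is good to about 2 mm. A picture is of the moment at which its call begins: read the wrist's pose just before it. camera_info takes no time and is no camera call.
- bot.hand_in(): hands the job in, once; it reports no verdict.
The state is a dict: "t": time; "joints": joint angles; "joint_velocities": joint speeds; "effort": joint torques, N m; "tool_pos": TCP position; "tool_rot": TCP orientation; "ft_force": force on the tool from outside, world axes, zero at the start; "moment": the same for the moment, N m; "grip_width": finger opening in m.
Only numpy, scipy, OpenCV 4.12 (cv2) and the standard library are available. Lean on these libraries where they do the work, as an engineer would, in place of code of your own. Each camera call takes 0.05 s, during which the arm holds its last target.

### The job

Take the small wooden hinge tote down from the bin rack: lift it by its handle until its steel tongue has come up clear of the deep hook, without forcing it against the rack, and only then draw it out towards you. Carry it upright to the plywood cradle at the front of the bench and set it down gently, flat and fully home, with both hinges still in it. Leave the other tools and wood on the bench where they lie.

Things in the scene. Friction and masses are not known exactly. Their poses are not given: they have to be found in the camera images.
- tote_grip (a point): centre of the tote's handle, a flat-sided wooden bar 14 mm thick (x), 22 mm high, 138 mm long (y), free beneath; take it from above across its 14 mm. The tote is an open wooden box 140 (x) x 150 (y) mm with walls 50 mm high, 0.4 to 0.65 kg with its hinges. Its axes: z up, +x to its back, where the steel hanger is.
- tote_base (a point): centre of the tote's underside: 107 mm straight below tote_grip, axes as the tote's. While the tote hangs it is level, its axes lie along the rack's and its underside is 110 mm above the table; the handle gives 3 mm back towards the rack at some 8 N, but does not give outwards.
- tongue_end (a point): middle of the lower edge of the tote's hanger tongue, a steel plate 5 mm thick (x), 50 mm wide, 44 mm long, pointing down, 82 mm behind and 85 mm above tote_base. A level arm 5 mm thick (top 134 mm above the underside) joins its top to the tote's back. The tote hangs with the tongue standing on the ledge behind the keeper plate.
- tote: the tote as a whole; origin as tote_base
- rack: rigid plywood bin rack fixed to the bench, 200 mm wide, 330 mm high; origin on the table below the front face of its back board; -x is the way out (towards the robot). In front of the board is the hook: a channel 10 mm wide (x -10 to 0), closed in front by a steel keeper plate 4 mm thick (x -14 to -10). A corked rail (front at x -20, top at z 115) steadies the foot of the tote's back. Over 12 N between tote and rack is forcing it.
- rack_ledge (a point): ledge in the channel that carries the tongue, z = 195 mm. The keeper plate has a window 72 mm wide, 54 mm high; its lower edge is the upturned hook tip. The plate is clamped at a different height each time, not measured: the tongue clears the tip after 8 to 36 mm of lift; 5 mm higher the arm meets the window's upper edge. Only within these 5 mm can it be drawn out: feel for it.
- cradle: low plywood cradle fixed to the bench, 172 (x) x 182 (y) mm; origin under its centre, z up. Floor 12 mm above the table, rim 14 mm above the floor; inside 145 x 155 mm, so 2.5 mm of play on each side of the tote. The tote goes in with its axes along the cradle's, either way round.
- hinge_a: loose steel butt hinge, 61 x 63 x 6 mm, lying flat on the floor of the tote, 8 mm above the tote's underside; origin under its centre
- hinge_b: the second such hinge, in the other half of the tote
- offcut_0: bystander: strip of wood 40 x 160 x 18 mm, front right; origin under its centre
- try_square: bystander: try square lying flat, 177 x 118 x 19 mm, front right; origin under its centre
- offcut_6: bystander: short block of wood 30 x 60 x 30 mm, back left, by the carton; origin under its centre
- masking_roll: bystander: roll of masking tape, 96 mm across, 24 mm high, left of the cradle; origin under its centre
- driver_black: bystander: screwdriver with a black handle, 169 x 28 x 31 mm, front left; origin under its centre

How it is judged:
By the outcome, as a careful person would: the job done as asked, in the order asked, and still so for the second after the job is handed in, with the robot touching nothing.
It also fails if it takes over 64 s, if anything falls off the work surface, if the arm or the gripper's body presses on something with over 40 N, if the wrist force passes 120 N, or if a joint passes its speed limit or range.

## Working session

There is one attempt and no reset: what is moved stays moved. The work goes in short steps, Python scripts to look and compute and a tool call to move; the robot and the scene stay as the last step left them, time stands still between calls to the robot, and variables do not carry over. Pictures are saved under pics/ and viewed, and the job is handed in when it is done.

Besides the shell and the picture viewer there is one more tool, called as name(argument=value, ...) on one line, values as JSON. play_rows: Moves the arm, as the interface text tells. Its arguments: {"type":"object","properties":{"motion":{"type":"array"}},"required":["motion"]}

```bash
ls; mkdir -p pics; python3 - <<'E'
from bench import bot
import cv2,numpy as np
np.set_printoptions(precision=4,suppress=True)
print(bot.get_obs())
for n in ["side","top","wrist"]:
    print(n,bot.camera_info(n))
for n in ["side","top"]:
    cv2.imwrite(f"pics/{n}0.png",bot.grab_frame(n))
E
```

```text
pics
{'t': 0.0, 'joints': array([-1.4025,  0.2074,  1.5429,  0.    ,  1.3935, -0.1505]), 'joint_velocities': array([-0.0006,  0.0001,  0.0018,  0.0001, -0.0009,  0.0011]), 'effort': array([  0.001 , -37.0882, -28.1416,   0.07  ,   0.0362,  -0.0002]), 'tool_pos': array([ 0.1801, -0.5453,  0.2043]), 'tool_rot': array([ 0.9873,  0.1587, -0.    , -0.0011]), 'ft_force': array([-0.7494,  0.5188,  0.6274]), 'moment': array([-0.0231, -0.0116,  0.004 ]), 'grip_width': 0.09364981410398117}
side {'K': array([[624.4252,   0.    , 324.2813],
       [  0.    , 624.4252, 231.7835],
       [  0.    ,   0.    ,   1.    ]]), 'k1': -0.1857934758098864, 'extrinsics': array([[ 0.7248, -0.5172,  0.4552, -0.2827],
       [-0.689 , -0.543 ,  0.4801, -0.8379],
       [-0.0011, -0.6615, -0.7499,  1.4609],
       [ 0.    ,  0.    ,  0.    ,  1.    ]])}
top {'K': array([[528.8317,   0.    , 316.4229],
       [  0.    , 528.8317, 239.7537],
       [  0.    ,   0.    ,   1.    ]]), 'k1': -0.010407711612238022, 'extrinsics': array([[-0.0239, -0.9913,  0.1294,  0.3554],
       [-0.9994,  0.027 ,  0.0218, -0.0232],
       [-0.0251, -0.1288, -0.9914,  1.324 ],
       [ 0.    ,  0.    ,  0.    ,  1.    ]])}
wrist {'K': array([[422.8198,   0.    , 317.5143],
       [  0.    , 422.8198, 242.0321],
       [  0.    ,   0.    ,   1.    ]]), 'k1': -0.02489398161897972, 'T_tool_cam': array([[-0.0006, -0.9725, -0.2328,  0.0677],
       [ 1.    , -0.0005, -0.0002,  0.0002],
       [ 0.0001, -0.2328,  0.9725, -0.1802],
       [ 0.    ,  0.    ,  0.    ,  1.    ]])}
```

View pics/side0.png

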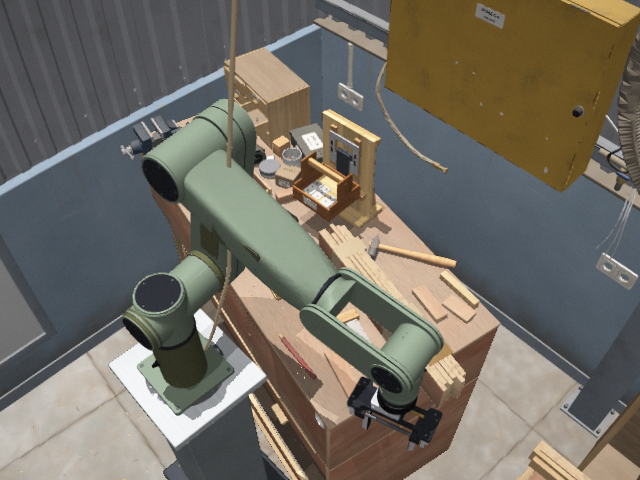

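View pics/top0.png

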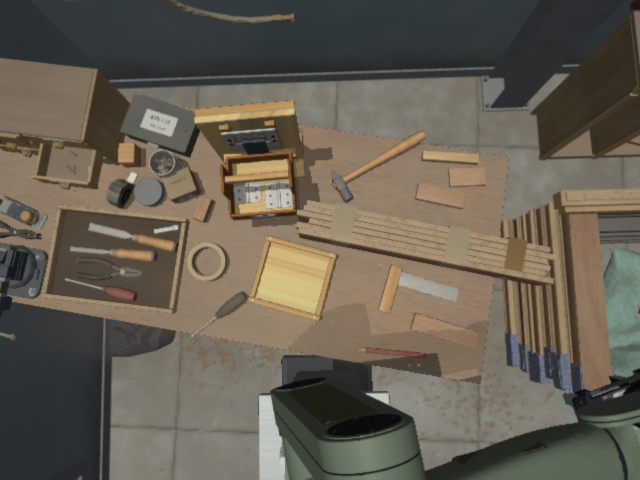

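The top view shows the tote at about (259,185) with the rack behind it at (250,130), and the cradle at (293,278). I'll enlarge those areas.

```bash
python3 - <<'E'
import cv2
a=cv2.imread("pics/top0.png")
cv2.imwrite("pics/t1.png",cv2.resize(a[90:230,180:320],None,fx=4.2,fy=4.2,interpolation=cv2.INTER_CUBIC))
cv2.imwrite("pics/t2.png",cv2.resize(a[220:340,230:360],None,fx=4.6,fy=4.6,interpolation=cv2.INTER_CUBIC))
b=cv2.imread("pics/side0.png")
cv2.imwrite("pics/s1.png",cv2.resize(b[90:240,270:400],None,fx=4,fy=4,interpolation=cv2.INTER_CUBIC))
E
```

```text
(no output)
```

View pics/t1.png

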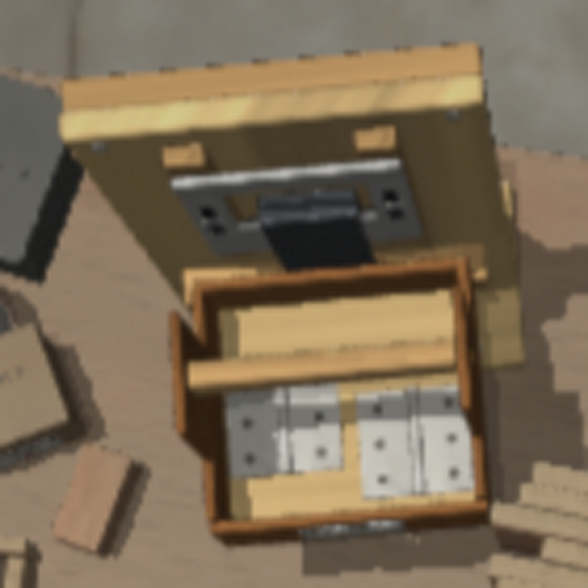

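View pics/t2.png

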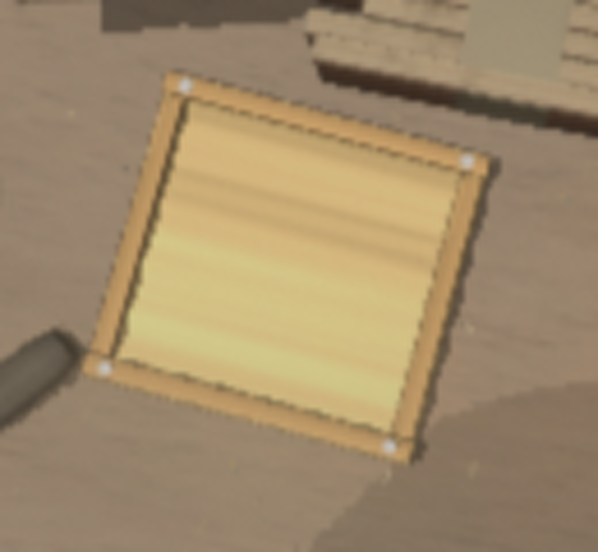

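View pics/s1.png

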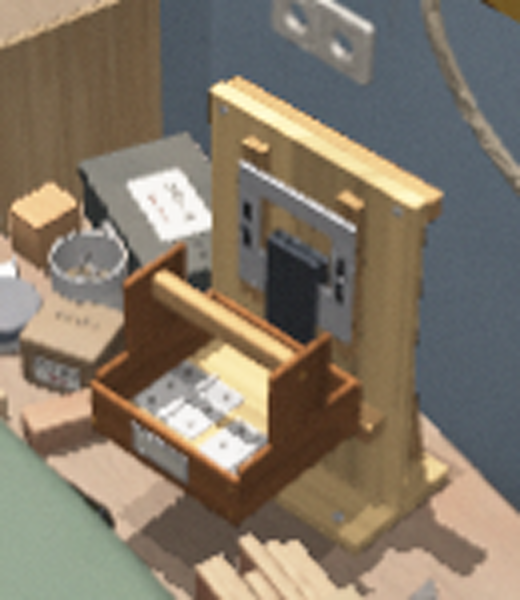

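```bash
cat > h.py <<'E'
import numpy as np,cv2
from bench import bot
from scipy.spatial.transform import Rotation as R
from scipy.optimize import least_squares
np.set_printoptions(precision=4,suppress=True)
def cam(n,pose=None):
    c=bot.camera_info(n)
    if n=="wrist":
        T=np.eye(4);T[:3,:3]=R.from_quat(pose[1]).as_matrix();T[:3,3]=pose[0]
        E=T@c["T_tool_cam"]
    else:E=c["extrinsics"]
    return c["K"],c["k1"],E
def proj(C,P):
    K,k,E=C
    p=(np.atleast_2d(P)-E[:3,3])@E[:3,:3]
    s=p[:,:2]/p[:,2:]; s=s*(1+k*(s**2).sum(1,keepdims=True))
    return s*[K[0,0],K[1,1]]+[K[0,2],K[1,2]]
def unproj(C,uv,z):
    K,k,E=C
    d=(np.atleast_2d(uv)-[K[0,2],K[1,2]])/[K[0,0],K[1,1]]
    s=d.copy()
    for _ in range(30): s=d/(1+k*(s**2).sum(1,keepdims=True))
    r=np.c_[s,np.ones(len(s))]@E[:3,:3].T
    return E[:3,3]+r*((z-E[2,3])/r[:,2])[:,None]
def fit(obs,x0,z0=None):
    # obs: list of (cam, uv Nx2, local pts Nx3); pose x,y,yaw (z fixed in local)
    def f(x):
        M=R.from_euler("z",x[2]).as_matrix()
        return np.concatenate([(proj(C,np.asarray(L)@M.T+[x[0],x[1],0])-uv).ravel() for C,uv,L in obs])
    s=least_squares(f,x0); return s.x,f(s.x).reshape(-1,2)
def save(n,img): cv2.imwrite("pics/"+n+".png",img)
E
python3 - <<'E'
from h import *
C=cam("top")
uv=np.array([[200,285],[470,262],[485,510],[213,530]])/4.2+[180,90]
L=[[.07,.075,.16],[.07,-.075,.16],[-.07,-.075,.16],[-.07,.075,.16]]
print(unproj(C,uv,.16)); print(fit([(C,uv,L)],[.6,.1,0]))
uv=np.array([[188,363],[457,340]])/4.2+[180,90]
print("handle",unproj(C,uv,.228))
uv=np.array([[188,390],[457,370]])/4.2+[180,90]
print("handle",unproj(C,uv,.228))
uv=np.array([[170,72],[492,157],[413,462],[85,370]])/4.6+[230,220]
L=[[.086,.091,.026],[.086,-.091,.026],[-.086,-.091,.026],[-.086,.091,.026]]
print(unproj(C,uv,.026)); print(fit([(C,uv,L)],[.4,.1,0]))
E
```

```text
[[0.7008 0.2001 0.16  ]
 [0.709  0.0534 0.16  ]
 [0.5725 0.0478 0.16  ]
 [0.5658 0.1934 0.16  ]]
(array([0.6371, 0.1237, 0.0481]), array([[-0.8047, -1.091 ],
       [ 0.5212, -0.72  ],
       [ 1.0747,  0.7198],
       [-0.8107,  1.0088]]))
handle [[0.64   0.1933 0.228 ]
 [0.6477 0.0562 0.228 ]]
handle [[0.6259 0.1933 0.228 ]
 [0.6322 0.0565 0.228 ]]
[[ 0.5384  0.1281  0.026 ]
 [ 0.4877 -0.0443  0.026 ]
 [ 0.3271  0.002   0.026 ]
 [ 0.3795  0.1753  0.026 ]]
(array([ 0.4333,  0.0652, -0.2877]), array([[-0.0361, -1.2565],
       [ 0.8141, -0.9237],
       [-0.1451,  0.8782],
       [-0.6368,  1.2198]]))
```

Tote is near (0.637, 0.124) with yaw of about 0.05, and the cradle is near (0.433, 0.065) with yaw of about -0.29. I'll raise the arm and turn the tool, then swing over for a wrist view.

play_rows(motion=[[0,0,0,-0.05,0,0,-0.13],[0,0,0,-0.05,0,0,-0.13],[0,0,0,-0.05,0,0,-0.13],[0,0,0,-0.05,0,0,-0.13],[0,0,0,-0.05,0,0,-0.13]])

```text
t: 0.6
tool_pos: [0.1801, -0.5455, 0.457]
tool_rot: [0.884, 0.468, 0.0, -0.0]
ft_force: [-0.1, -1.0, -0.1]
grip_width: 0.0939
```

play_rows(motion=[[0,0,0,0,0,0,-0.13],[0,0,0,0,0,0,-0.13],[0,0,0,0,0,0,-0.13],[0,0,0,0,0,0,-0.13],[0,0,0,0,0,0,-0.13]])

```text
t: 1.1
tool_pos: [0.1802, -0.5458, 0.4547]
tool_rot: [0.688, 0.726, 0.0, -0.001]
ft_force: [-0.3, 0.0, -0.3]
grip_width: 0.0939
```

play_rows(motion=[[0,0.0394,0.025,0,0,0,0],[0,0.0394,0.025,0,0,0,0],[0,0.0394,0.025,0,0,0,0],[0,0.0394,0.025,0,0,0,0],[0,0.0394,0.025,0,0,0,0]])

```text
t: 1.6
tool_pos: [0.2961, -0.3414, 0.4549]
tool_rot: [0.69, 0.724, 0.0, -0.0]
ft_force: [0.7, 0.0, 0.3]
grip_width: 0.0943
```

play_rows(motion=[[0,0.0394,0.025,0,0,0,0],[0,0.0394,0.025,0,0,0,0],[0,0.0394,0.025,0,0,0,0],[0,0.0394,0.025,0,0,0,0],[0,0.0394,0.025,0,0,0,0]])

```text
t: 2.1
tool_pos: [0.4114, -0.1386, 0.4551]
tool_rot: [0.69, 0.724, -0.0, -0.0]
ft_force: [0.5, -0.1, 0.5]
grip_width: 0.0937
```

play_rows(motion=[[0,0.0394,0.025,0,0,0,0],[0,0.0394,0.025,0,0,0,0],[0,0.0394,0.025,0,0,0,0],[0,0.0394,0.025,0,0,0,0],[0,0,0,0,0,0,0]])

```text
t: 2.6
tool_pos: [0.5044, 0.0262, 0.4538]
tool_rot: [0.687, 0.726, -0.0, -0.002]
ft_force: [1.1, -0.0, 0.1]
grip_width: 0.0937
```

```bash
python3 - <<'E'
from h import *
o=bot.get_obs();print(o["t"],o["tool_pos"],o["tool_rot"],o["joints"],o["ft_force"])
save("w1",bot.grab_frame("wrist"))
E
```

```text
2.6 [0.5044 0.0262 0.4538] [ 0.6872  0.7265 -0.0001 -0.0016] [-0.1208 -0.0144  1.2848  0.0019  1.8739 -0.1758] [ 1.1003 -0.0171  0.0817]
```

View pics/w1.png

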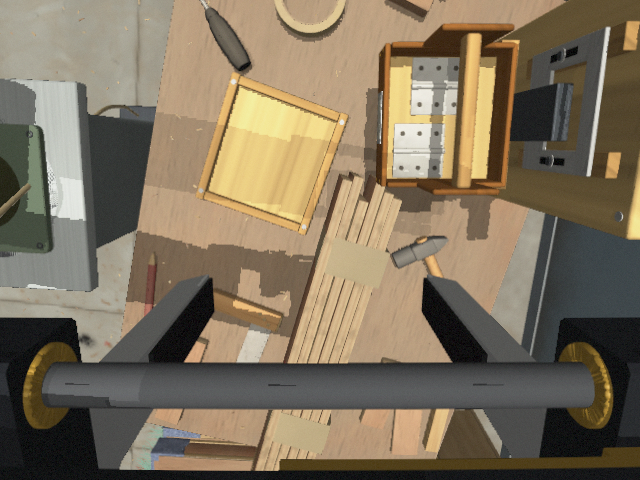

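Here the handle shows at about (470,110), the cradle at (272,152), and the rack plate at (565,100). I'll enlarge these.

```bash
python3 - <<'E'
import cv2
a=cv2.imread("pics/w1.png")
cv2.imwrite("pics/w1a.png",cv2.resize(a[15:215,370:640],None,fx=2.9,fy=2.9,interpolation=cv2.INTER_CUBIC))
cv2.imwrite("pics/w1b.png",cv2.resize(a[60:245,185:365],None,fx=3.2,fy=3.2,interpolation=cv2.INTER_CUBIC))
E
```

```text
(no output)
```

View pics/w1a.png

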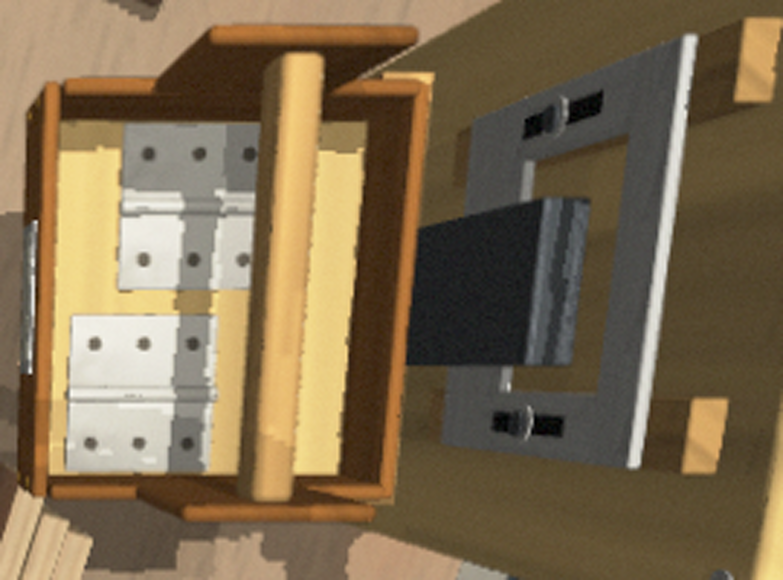

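View pics/w1b.png

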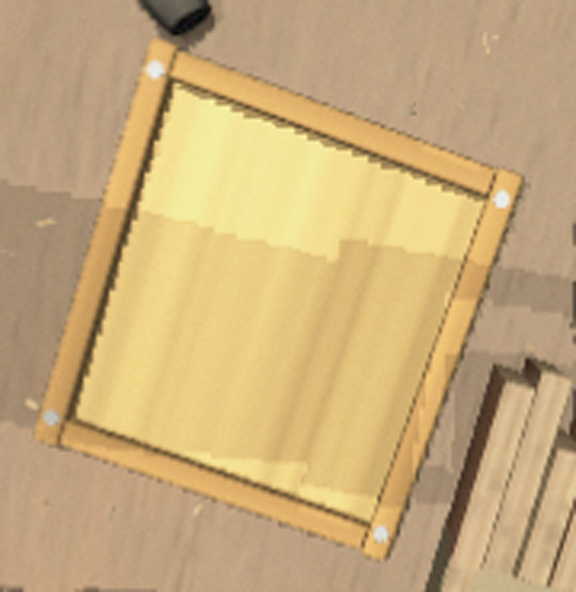

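```bash
python3 - <<'E'
from h import *
o=([0.5044,0.0262,0.4538],[0.6872,0.7265,-0.0001,-0.0016])
W=cam("wrist",o);C=cam("top")
uh=np.array([[323,58],[292,498]])/2.9+[370,15]
print("handle +x edge",unproj(W,uh,.228))
ut=np.array([[50,88],[35,492],[390,500],[430,85]])/2.9+[370,15]
print("tote top corners",unproj(W,ut,.16))
Lt=[[-.07,.075,.16],[-.07,-.075,.16],[.07,-.075,.16],[.07,.075,.16]]
Lh=[[.007,.069,.227],[.007,-.069,.227]]
print(fit([(W,ut,Lt),(W,uh,Lh)],[.6,.1,0]))
uc=np.array([[155,40],[523,178],[382,558],[37,440]])/3.2+[185,60]
Lc=[[-.086,.091,.026],[.086,.091,.026],[.086,-.091,.026],[-.086,-.091,.026]]
print(unproj(W,uc,.026),fit([(W,uc,Lc)],[.4,.1,0]))
x,_=fit([(W,ut,Lt),(W,uh,Lh)],[.6,.1,0])
# keeper plate top edge front: plane x_rack=-14mm -> tote x +.0755
M=R.from_euler("z",x[2]).as_matrix()
for nm,p in dict(top1=(690,38),top2=(632,468),winup1=(630,135),winup2=(600,395),winlow1=(530,160),bot1=(475,120),bot2=(443,440),peg=(775,18),boardtop=(783,575)).items():
    uv=np.array(p)/2.9+[370,15]
    best=min(np.arange(.15,.36,.0005),key=lambda z:abs(((unproj(W,uv,z)[0]-[x[0],x[1],0])@M)[0]-(.0755 if 'peg' not in nm else .0755)))
    print(nm,best,(unproj(W,uv,best)[0]-[x[0],x[1],0])@M)
E
```

```text
handle +x edge [[0.6415 0.1942 0.228 ]
 [0.6499 0.0594 0.228 ]]
tote top corners [[0.5678 0.1952 0.16  ]
 [0.5751 0.0504 0.16  ]
 [0.7129 0.0552 0.16  ]
 [0.7049 0.2047 0.16  ]]
(array([0.6397, 0.1262, 0.0554]), array([[-1.8279, -2.1836],
       [-1.2434,  2.5618],
       [ 0.799 ,  0.0316],
       [ 0.5747, -0.2513],
       [ 1.3558, -1.1404],
       [ 0.1174,  1.6392]]))
[[ 0.3813  0.1786  0.026 ]
 [ 0.541   0.1307  0.026 ]
 [ 0.4882 -0.0406  0.026 ]
 [ 0.3298  0.0053  0.026 ]] (array([ 0.4352,  0.0682, -0.2902]), array([[-1.8156, -1.2324],
       [ 1.8892,  0.0076],
       [ 2.1436,  2.0841],
       [-2.1656, -0.3711]]))
top1 0.29700000000000015 [0.0753 0.0578 0.297 ]
top2 0.2965000000000001 [ 0.0755 -0.0518  0.2965]
winup1 0.27600000000000013 [0.0754 0.0379 0.276 ]
winup2 0.27700000000000014 [ 0.0756 -0.0325  0.277 ]
winlow1 0.22400000000000006 [0.0754 0.0393 0.224 ]
bot1 0.18400000000000002 [0.0756 0.0585 0.184 ]
bot2 0.18450000000000003 [ 0.0756 -0.0506  0.1845]
peg 0.3275000000000001 [0.0755 0.0549 0.3275]
boardtop 0.3580000000000002 [ 0.0754 -0.0713  0.358 ]
```

The plate window spans z of about 0.224 to 0.277, which predicts a clearing lift of about 28–29 mm. The gripper body comes close to the rack board, so I'll take a closer view over the tote to measure that.

play_rows(motion=[[0,0.022,0.03,0.0125,0,0,0],[0,0.022,0.03,0.0125,0,0,0],[0,0.022,0.03,0.0125,0,0,0],[0,0.022,0.03,0.0125,0,0,0],[0,0,0,0,0,0,0]])

```text
t: 3.15
tool_pos: [0.6198, 0.1157, 0.3998]
tool_rot: [0.69, 0.724, -0.003, -0.003]
ft_force: [-0.9, -0.2, -0.3]
grip_width: 0.0941
```

```bash
python3 - <<'E'
from h import *
o=bot.get_obs();print(o["t"],o["tool_pos"],o["tool_rot"],o["ft_force"])
a=bot.grab_frame("wrist")
save("w2",a);np.save("w2.npy",np.r_[o["tool_pos"],o["tool_rot"]])
print(proj(cam("wrist",(o["tool_pos"],o["tool_rot"])),[.64,.126,.228]))
E
```

```text
3.15 [0.6198 0.1157 0.3998] [ 0.6896  0.7241 -0.0028 -0.003 ] [-0.8715 -0.2424 -0.3089]
[[343.106  211.6298]]
```

View pics/w2.png

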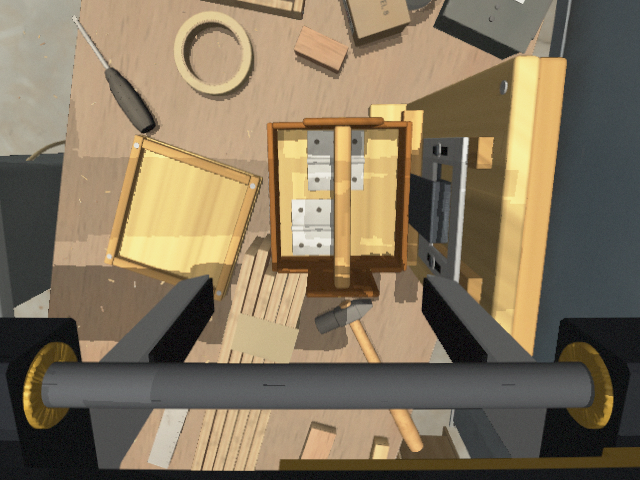

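```bash
python3 - <<'E'
import cv2
a=cv2.imread("pics/w2.png")
cv2.imwrite("pics/w2a.png",cv2.resize(a[110:300,260:420],None,fx=3.1,fy=3.1,interpolation=cv2.INTER_CUBIC))
cv2.imwrite("pics/w2b.png",cv2.resize(a[45:345,400:570],None,fx=2,fy=2,interpolation=cv2.INTER_CUBIC))
cv2.imwrite("pics/w2c.png",cv2.resize(a[120:320,395:535],None,fx=3,fy=3,interpolation=cv2.INTER_CUBIC))
E
```

```text
(no output)
```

View pics/w2a.png

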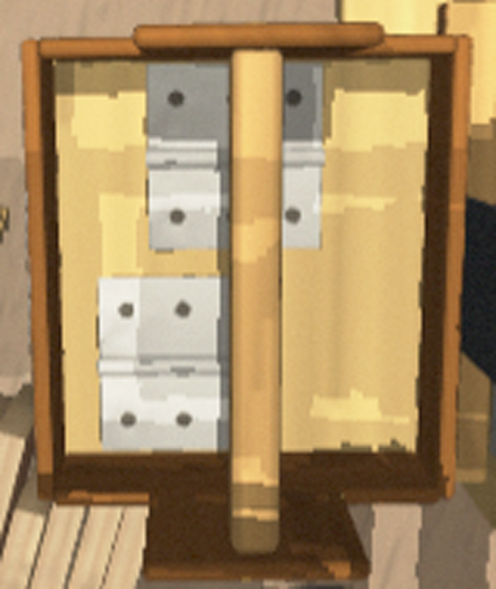

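View pics/w2b.png

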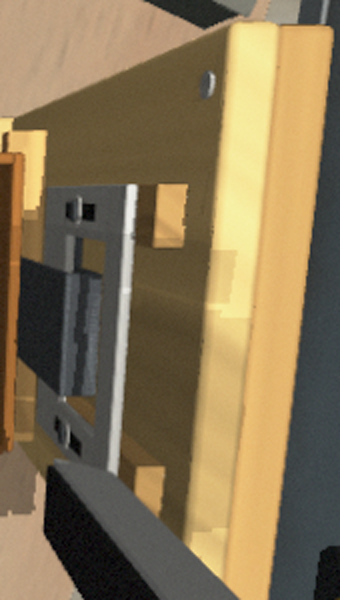

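View pics/w2c.png

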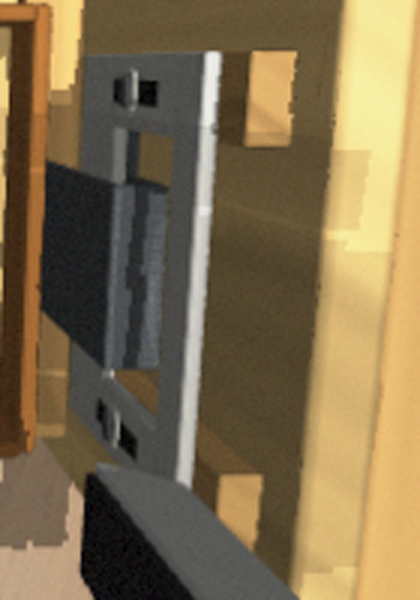

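```bash
python3 - <<'E'
from h import *
w=np.load("w2.npy");W=cam("wrist",(w[:3],w[3:]))
f=lambda l,s,o:np.array(l)/s+o
ut=f([[22,42],[40,500],[452,497],[470,38]],3.1,[260,110])
Lt=[[-.07,.075,.16],[-.07,-.075,.16],[.07,-.075,.16],[.07,.075,.16]]
# handle: left/right edges near ends
uh=f([[231,52],[281,52],[231,550],[279,550]],3.1,[260,110])
Lh=[[-.007,.069,.227],[.007,.069,.227],[-.007,-.069,.227],[.007,-.069,.227]]
print(unproj(W,uh,.227))
print(fit([(W,ut,Lt)],[.6,.1,0])); print(fit([(W,uh,Lh)],[.6,.1,0]));
x,_=fit([(W,ut,Lt),(W,uh,Lh)],[.6,.1,0]);print(x)
M=R.from_euler("z",x[2]).as_matrix()
b=f([[225,30],[185,530]],2,[400,45])
bt=unproj(W,b,.33); print("board top front",bt,(bt-[x[0],x[1],0])@M)
for nm,p,d in [("platetop",(205,55),.0755),("platetopB",(217,55),.0795),("pegfront",(246,60),.0795),("pegback",(296,60),.0895),("pegfront_in",(246,145),.0795),("peg2front",(218,475),.0795),("peg2back",(262,475),.0895),("win up",(176,130),.0755),("winlo",(128,130),.0755),("armtopback",(165,190),.0845)]:
    uv=f(p,3,[395,120])
    best=min(np.arange(.15,.36,.0005),key=lambda z:abs(((unproj(W,uv,z)[0]-[x[0],x[1],0])@M)[0]-d))
    print(nm,best,(unproj(W,uv,best)[0]-[x[0],x[1],0])@M)
E
```

```text
[[0.6289 0.1946 0.227 ]
 [0.6419 0.1953 0.227 ]
 [0.6367 0.0581 0.227 ]
 [0.6503 0.0588 0.227 ]]
(array([0.6396, 0.1266, 0.0589]), array([[-0.7089, -0.6534],
       [-1.0181,  1.0416],
       [ 0.845 ,  0.946 ],
       [ 0.8597, -0.9215]]))
(array([0.6394, 0.1266, 0.0597]), array([[-0.615 , -0.5669],
       [ 0.616 , -0.7632],
       [-0.2063,  0.8629],
       [ 0.2018,  0.7301]]))
[0.6395 0.1266 0.0592]
board top front [[0.7224 0.2321 0.33  ]
 [0.7322 0.0844 0.33  ]] [[ 0.089   0.1004  0.33  ]
 [ 0.0901 -0.0476  0.33  ]]
platetop 0.2955000000000001 [0.0756 0.0583 0.2955]
platetopB 0.2915000000000001 [0.0796 0.0583 0.2915]
pegfront 0.31000000000000016 [0.0794 0.0572 0.31  ]
pegback 0.31100000000000017 [0.0894 0.0571 0.311 ]
pegfront_in 0.3135000000000001 [0.0794 0.04   0.3135]
peg2front 0.31100000000000017 [ 0.0796 -0.0328  0.311 ]
peg2back 0.31100000000000017 [ 0.0894 -0.0329  0.311 ]
win up 0.2785000000000001 [0.0755 0.0413 0.2785]
winlo 0.23700000000000007 [0.0754 0.0392 0.237 ]
armtopback 0.24300000000000008 [0.0844 0.0238 0.243 ]
```

Both views agree: tote at (0.6395, 0.1266) with yaw of about 0.059, board front at +0.0895 in the tote frame, pegs up to z of about 0.311, plate top about 0.296. I'll take the handle high, with a 2° lean away from the rack so the gripper body clears the board and pegs.

```bash
cat >> h.py <<'E'
def toolpose(xy,yaw,bias,z,th):
    """grasp point at tote/cradle-frame offset bias, height z, lean th toward -x; returns TCP pos, R"""
    M=R.from_euler("z",yaw)
    g=np.array([xy[0],xy[1],0])+M.apply([bias[0],bias[1],z])
    B=M*R.from_matrix(np.array([[0,1,0],[1,0,0],[0,0,-1.]]).T)  # tool x=+y, y=+x, z=-z
    B=B*R.from_rotvec([-th,0,0])
    return g+B.apply([0,0,.019]),B
def delta(P,B):
    o=bot.get_obs();r=R.from_quat(o["tool_rot"])
    print("t",round(o["t"],2),"now",o["tool_pos"],r.as_quat(),"F",o["ft_force"],"M",o["moment"],"w",round(o["grip_width"],4))
    print("shift",r.inv().apply(P-o["tool_pos"]),"turn",(r.inv()*B).as_rotvec())
E
python3 - <<'E'
from h import *
P,B=toolpose([.6395,.1266],.057,[.001,.0035],.30,.035);print(P)
delta(P,B)
E
```

```text
[0.641  0.1302 0.281 ]
t 3.2 now [0.6189 0.1146 0.4019] [ 0.69    0.7238 -0.0025 -0.002 ] F [0.2139 0.3615 0.0853] M [-0.0586 -0.0652  0.0111] w 0.0936
shift [0.0146 0.0236 0.1208] turn [-0.0414  0.0008 -0.0092]
```

play_rows(motion=[[0.57,0.007,0.012,0.0,-0.021,0,-0.0046],[0.57,0.0075,0.0116,0.02,-0.02,0,-0.0046],[0.57,0,0,0.03,0,0,0],[0.57,0,0,0.03,0,0,0],[0.57,0,0,0.03,0,0,0]])

```text
t: 3.7
tool_pos: [0.6464, 0.1301, 0.2974]
tool_rot: [0.687, 0.726, 0.017, 0.016]
ft_force: [0.3, -0.5, -0.1]
grip_width: 0.0575
```

play_rows(motion=[[0.57,0,0,0.01,0,0,0],[0.57,0,0,0,0,0,0],[0.57,0,0,0,0,0,0]])

```text
t: 4.0
tool_pos: [0.6472, 0.1308, 0.2884]
tool_rot: [0.687, 0.727, 0.016, 0.015]
ft_force: [0.5, 0.0, 0.0]
grip_width: 0.0405
```

```bash
python3 - <<'E'
from h import *
P,B=toolpose([.6395,.1266],.057,[.001,.0035],.28,.035);print(P)
delta(P,B)
o=bot.get_obs()
a=bot.grab_frame("wrist");save("w3",a);np.save("w3.npy",np.r_[o["tool_pos"],o["tool_rot"]])
save("s3",cv2.resize(bot.grab_frame("side")[90:240,270:430],None,fx=4,fy=4,interpolation=cv2.INTER_CUBIC))
E
```

```text
[0.641  0.1302 0.261 ]
t 4.0 now [0.6472 0.1308 0.2884] [0.6866 0.7266 0.0163 0.0155] F [0.5338 0.003  0.0155] M [-0.0162 -0.0561  0.0258] w 0.0405
shift [-0.0003 -0.0075  0.0271] turn [ 0.0099  0.0002 -0.0004]
```

View pics/w3.png

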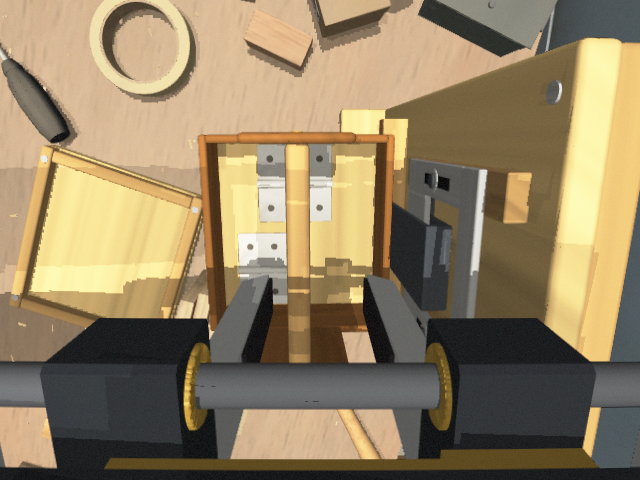

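View pics/s3.png

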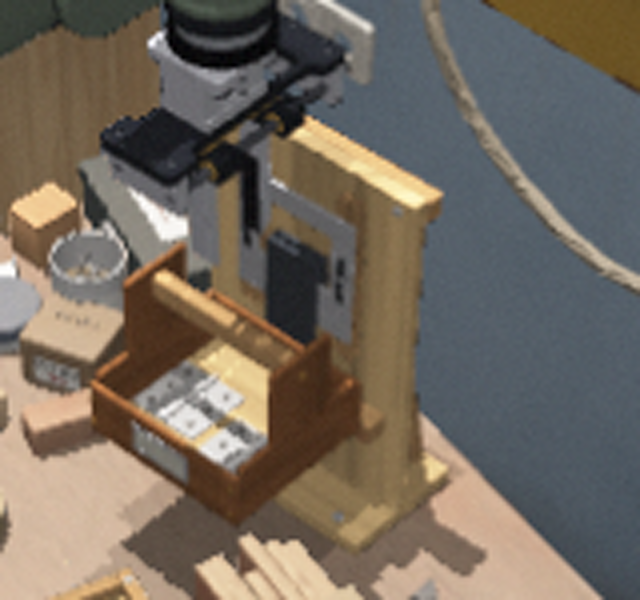

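```bash
python3 - <<'E'
import cv2
a=cv2.imread("pics/w3.png")
cv2.imwrite("pics/w3a.png",cv2.resize(a[120:370,240:360],None,fx=2.4*2,fy=2.4,interpolation=cv2.INTER_CUBIC))
E
```

```text
(no output)
```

View pics/w3a.png

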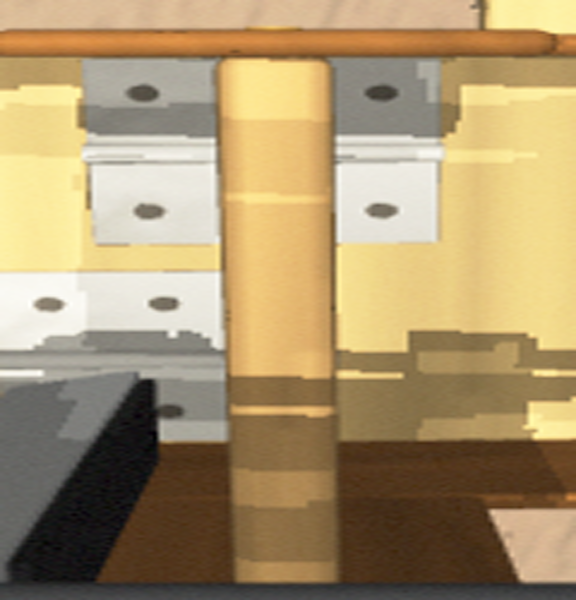

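```bash
python3 - <<'E'
from h import *
w=np.load("w3.npy");W=cam("wrist",(w[:3],w[3:]))
for yy,l,r in [(80,219,333),(340,228,336),(560,236,339)]:
    u=np.array([[l/4.8+240,yy/2.4+120],[r/4.8+240,yy/2.4+120]])
    q=unproj(W,u,.2255);print(q,q.mean(0))
P,B=toolpose([.6395,.1266],.057,[.001,.0035],.28,.035);print(P)
delta(P,B)
E
```

```text
[[0.6294 0.1902 0.2255]
 [0.6427 0.191  0.2255]] [0.636  0.1906 0.2255]
[[0.6329 0.1271 0.2255]
 [0.6463 0.1276 0.2255]] [0.6396 0.1273 0.2255]
[[0.6363 0.0671 0.2255]
 [0.6498 0.0675 0.2255]] [0.6431 0.0673 0.2255]
[0.641  0.1302 0.261 ]
t 4.1 now [0.6476 0.1311 0.2889] [0.6865 0.7267 0.0167 0.0159] F [-0.3986  0.3606  0.7937] M [ 0.0133 -0.0846 -0.0223] w 0.0405
shift [-0.0006 -0.008   0.0276] turn [ 0.0111  0.0001 -0.0001]
```

```bash
python3 - <<'E'
from h import *
P,B=toolpose([.6396,.1266],.0575,[.0012,.0035],.232,.035);print(P)
delta(P,B)
E
```

```text
[0.6413 0.1302 0.213 ]
t 4.1 now [0.6476 0.1311 0.2889] [0.6865 0.7267 0.0167 0.0159] F [-0.3986  0.3606  0.7937] M [ 0.0133 -0.0846 -0.0223] w 0.0405
shift [-0.0006 -0.0099  0.0756] turn [ 0.0111  0.0001 -0.0006]
```

play_rows(motion=[[0.57,-0.0006,-0.0099,0,0.011,0,0],[0.57,0,0,0.015,0,0,0],[0.57,0,0,0.015,0,0,0],[0.57,0,0,0.015,0,0,0],[0.57,0,0,0,0,0,0]])

```text
t: 4.6
tool_pos: [0.6354, 0.13, 0.2354]
tool_rot: [0.687, 0.727, 0.008, 0.008]
ft_force: [0.0, 0.5, -0.3]
grip_width: 0.0405
```

```bash
python3 - <<'E'
from h import *
P,B=toolpose([.6396,.1266],.0575,[.0012,.0035],.232,.035);print(P)
delta(P,B)
o=bot.get_obs()
a=bot.grab_frame("wrist");save("w4",a);np.save("w4.npy",np.r_[o["tool_pos"],o["tool_rot"]])
E
```

```text
[0.6413 0.1302 0.213 ]
t 4.6 now [0.6354 0.13   0.2354] [0.6865 0.727  0.0079 0.0076] F [ 0.0149  0.4964 -0.261 ] M [-0.01  -0.078 -0.017] w 0.0405
shift [-0.0001  0.0054  0.0225] turn [-0.0131  0.0003 -0.0003]
```

View pics/w4.png

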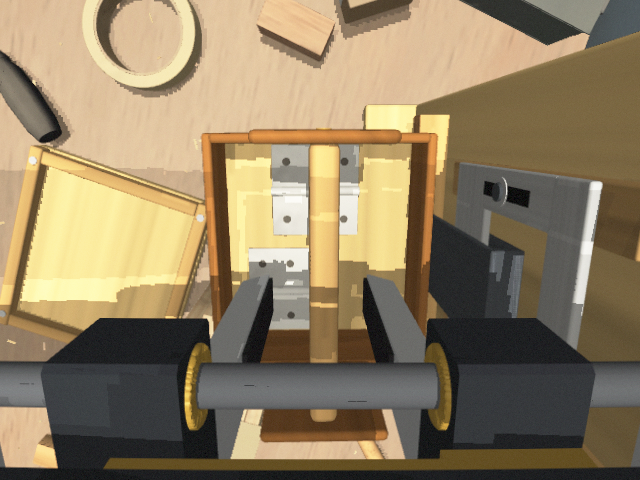

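play_rows(motion=[[0.57,0,0.004,0.005,-0.01,0,0],[0.57,0,0,0,0,0,0],[0.57,0,0,0,0,0,0]])

```text
t: 4.95
tool_pos: [0.6423, 0.1304, 0.236]
tool_rot: [0.686, 0.727, 0.015, 0.014]
ft_force: [0.4, 0.3, -0.0]
grip_width: 0.0404
```

```bash
python3 - <<'E'
from h import *
P,B=toolpose([.6396,.1266],.0575,[.0012,.0035],.232,.035);print(P)
delta(P,B)
E
```

```text
[0.6413 0.1302 0.213 ]
t 4.95 now [0.6423 0.1304 0.236 ] [0.6865 0.7269 0.0148 0.0141] F [ 0.3775  0.2502 -0.0058] M [-0.0177 -0.0641 -0.0723] w 0.0404
shift [-0.0001 -0.002   0.0229] turn [ 0.0058  0.0003 -0.0004]
```

play_rows(motion=[[0.57,0,0,0,0,0,0]])

```text
t: 5.05
tool_pos: [0.6423, 0.1305, 0.2362]
tool_rot: [0.686, 0.727, 0.015, 0.014]
ft_force: [-0.3, 0.3, -0.2]
grip_width: 0.0402
```

play_rows(motion=[[0.57,0,0,0,0,0,0]])

```text
t: 5.15
tool_pos: [0.6422, 0.1305, 0.236]
tool_rot: [0.686, 0.727, 0.015, 0.014]
ft_force: [-0.6, 0.2, -0.5]
grip_width: 0.0402
```

play_rows(motion=[[0.57,0,0,0,0,0,0]])

```text
t: 5.25
tool_pos: [0.6421, 0.1304, 0.2359]
tool_rot: [0.686, 0.727, 0.015, 0.014]
ft_force: [-0.1, 1.1, -0.4]
grip_width: 0.0404
```

play_rows(motion=[[0.57,0,0,0,0,0,0]])

```text
t: 5.35
tool_pos: [0.642, 0.1304, 0.2357]
tool_rot: [0.686, 0.727, 0.015, 0.014]
ft_force: [0.6, -0.5, 0.1]
grip_width: 0.04
```

```bash
python3 - <<'E'
from h import *
P,B=toolpose([.6396,.1266],.0575,[.0012,.0035],.232,.035);print(P)
delta(P,B)
E
```

```text
[0.6413 0.1302 0.213 ]
t 5.35 now [0.642  0.1304 0.2357] [0.6865 0.7269 0.0146 0.0139] F [ 0.5883 -0.5213  0.0976] M [-0.0415 -0.076   0.0657] w 0.04
shift [-0.0002 -0.0017  0.0227] turn [ 0.0053  0.0002 -0.0003]
```

```bash
python3 - <<'E'
from h import *
o=bot.get_obs()
a=bot.grab_frame("wrist");save("w5",a);np.save("w5.npy",np.r_[o["tool_pos"],o["tool_rot"]])
save("w5a",cv2.resize(a[120:435,240:360],None,fx=4.8,fy=1.8,interpolation=cv2.INTER_CUBIC))
E
```

```text
(no output)
```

View pics/w5a.png

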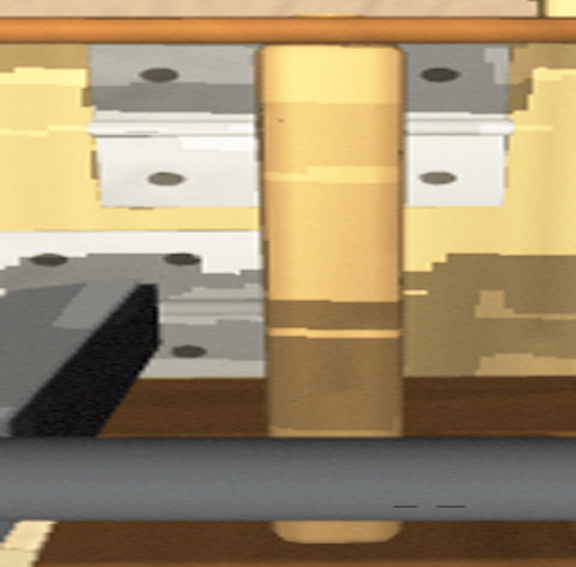

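```bash
python3 - <<'E'
from h import *
w=np.load("w5.npy");W=cam("wrist",(w[:3],w[3:]))
for yy,l,r in [(80,259,404),(250,264,403),(400,268,401)]:
    u=np.array([[l/4.8+240,yy/1.8+120],[r/4.8+240,yy/1.8+120]])
    q=unproj(W,u,.2255);print(q,q.mean(0),q[1,0]-q[0,0])
E
```

```text
[[0.6294 0.1868 0.2255]
 [0.6428 0.1875 0.2255]] [0.6361 0.1871 0.2255] 0.013379451450810875
[[0.6318 0.1434 0.2255]
 [0.6453 0.144  0.2255]] [0.6386 0.1437 0.2255] 0.01351476580711819
[[0.6341 0.101  0.2255]
 [0.6477 0.1015 0.2255]] [0.6409 0.1013 0.2255] 0.013604139960827655
```

play_rows(motion=[[0.57,0,-0.0016,0.008,0,0,0],[0.57,0,0,0.008,0,0,0],[0.57,0,0,0.006,0,0,0],[0.57,0,0,0,0,0,0],[0.57,0,0,0,0,0,0]])

```text
t: 5.9
tool_pos: [0.641, 0.1303, 0.2129]
tool_rot: [0.686, 0.727, 0.014, 0.013]
ft_force: [-0.6, 0.3, -0.6]
grip_width: 0.0406
```

play_rows(motion=[[0.57,0,0,0,0,0,0],[0.57,0,0,0,0,0,0],[0.65,0,0,0,0,0,0],[0.7,0,0,0,0,0,0],[0.75,0,0,0,0,0,0]])

```text
t: 6.4
tool_pos: [0.6413, 0.1304, 0.2136]
tool_rot: [0.686, 0.727, 0.015, 0.014]
ft_force: [-0.5, -0.3, 0.5]
grip_width: 0.0248
```

```bash
python3 - <<'E'
from h import *
P,B=toolpose([.6396,.1266],.0575,[.0012,.0035],.232,.040);print(P)
delta(P,B)
E
```

```text
[0.6414 0.1302 0.213 ]
t 6.4 now [0.6413 0.1304 0.2136] [0.6865 0.7269 0.0146 0.0139] F [-0.5258 -0.2754  0.5249] M [-0.0472 -0.0069  0.0201] w 0.0248
shift [-0.0002  0.      0.0006] turn [ 0.0003  0.0002 -0.0003]
```

play_rows(motion=[[0.8,0,0,0,0,0,0],[0.82,0,0,0,0,0,0]])

```text
t: 6.6
tool_pos: [0.6403, 0.1304, 0.2134]
tool_rot: [0.686, 0.727, 0.014, 0.013]
ft_force: [-4.3, 0.1, 3.2]
grip_width: 0.0173
```

play_rows(motion=[[0.835,0,0,0,0,0,0],[0.835,0,0,0,0,0,0]])

```text
t: 6.8
tool_pos: [0.6394, 0.1303, 0.2134]
tool_rot: [0.686, 0.727, 0.013, 0.012]
ft_force: [-5.6, -1.4, 3.7]
grip_width: 0.0157
```

play_rows(motion=[[0.845,0,0,0,0,0,0],[0.845,0,0,0,0,0,0]])

```text
t: 7.0
tool_pos: [0.639, 0.1303, 0.2133]
tool_rot: [0.686, 0.727, 0.012, 0.012]
ft_force: [-7.0, -1.1, 4.2]
grip_width: 0.0144
```

play_rows(motion=[[0.845,0,-0.0015,0,0,0,0],[0.845,0,0,0,0,0,0]])

```text
t: 7.2
tool_pos: [0.6389, 0.1303, 0.2134]
tool_rot: [0.686, 0.727, 0.014, 0.013]
ft_force: [-3.8, -0.4, 2.0]
grip_width: 0.0143
```

play_rows(motion=[[0.86,0,0,0,0,0,0],[0.88,0,0,0,0,0,0]])

```text
t: 7.4
tool_pos: [0.6388, 0.1303, 0.2133]
tool_rot: [0.686, 0.727, 0.014, 0.013]
ft_force: [-4.1, -0.3, 3.9]
grip_width: 0.014
```

play_rows(motion=[[0.95,0,0,0,0,0,0],[1,0,0,0,0,0,0]])

```text
t: 7.6
tool_pos: [0.6388, 0.1303, 0.2133]
tool_rot: [0.686, 0.727, 0.014, 0.013]
ft_force: [-5.1, -0.8, 2.8]
grip_width: 0.0138
```

```bash
python3 - <<'E'
from h import *
P,B=toolpose([.6396,.1266],.0575,[.0012,.0035],.232,.035);print(P)
delta(P,B)
save("s5",cv2.resize(bot.grab_frame("side")[90:240,270:430],None,fx=4,fy=4,interpolation=cv2.INTER_CUBIC))
save("w6",bot.grab_frame("wrist"))
E
```

```text
[0.6413 0.1302 0.213 ]
t 7.6 now [0.6388 0.1303 0.2133] [0.6865 0.7269 0.0135 0.013 ] F [-5.1468 -0.8407  2.8157] M [-0.1971  1.3185 -0.0114] w 0.0138
shift [-0.0002  0.0025  0.0004] turn [ 0.0025  0.0003 -0.0002]
```

View pics/s5.png

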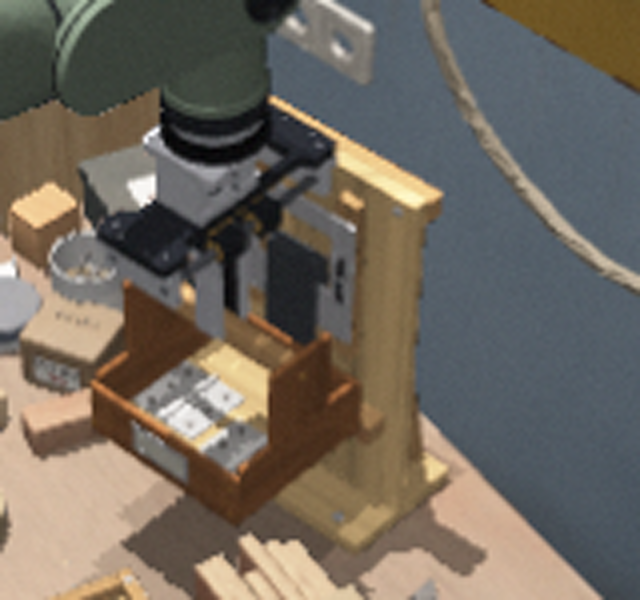

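View pics/w6.png

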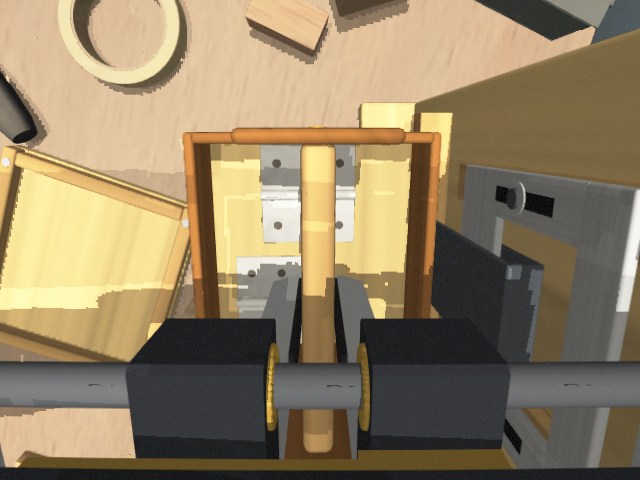

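play_rows(motion=[[1,0,-0.0005,-0.001,0,0,0],[1,0,0,-0.001,0,0,0]])

```text
t: 7.9
tool_pos: [0.6388, 0.1302, 0.2134]
tool_rot: [0.686, 0.727, 0.014, 0.013]
ft_force: [0.1, 0.7, -7.3]
grip_width: 0.0139
```

play_rows(motion=[[1,0,0.0001,-0.002,0,0,0],[1,0,0,0,0,0,0]])

```text
t: 8.1
tool_pos: [0.6388, 0.1302, 0.2158]
tool_rot: [0.687, 0.727, 0.014, 0.013]
ft_force: [-0.5, -0.6, -7.4]
grip_width: 0.0137
```

play_rows(motion=[[1,0,0.0001,-0.002,0,0,0],[1,0,0,0,0,0,0]])

```text
t: 8.3
tool_pos: [0.6397, 0.1303, 0.2195]
tool_rot: [0.686, 0.727, 0.015, 0.014]
ft_force: [0.4, -0.5, -5.5]
grip_width: 0.0137
```

play_rows(motion=[[1,0,0.0001,-0.002,0,0,0],[1,0,0.0001,-0.002,0,0,0],[1,0,0,0,0,0,0]])

```text
t: 8.6
tool_pos: [0.6399, 0.1303, 0.2245]
tool_rot: [0.686, 0.727, 0.015, 0.015]
ft_force: [0.7, 0.8, -5.8]
grip_width: 0.0138
```

play_rows(motion=[[1,0,0.0001,-0.002,0,0,0],[1,0,0.0001,-0.002,0,0,0],[1,0,0,0,0,0,0]])

```text
t: 8.9
tool_pos: [0.6396, 0.1303, 0.228]
tool_rot: [0.686, 0.727, 0.015, 0.014]
ft_force: [-0.6, -0.3, -6.5]
grip_width: 0.0136
```

play_rows(motion=[[1,0,0.0001,-0.002,0,0,0],[1,0,0.0001,-0.002,0,0,0],[1,0,0,0,0,0,0]])

```text
t: 9.2
tool_pos: [0.6396, 0.1303, 0.2319]
tool_rot: [0.686, 0.727, 0.015, 0.014]
ft_force: [-0.1, -0.2, -6.0]
grip_width: 0.0136
```

play_rows(motion=[[1,0,0.0001,-0.002,0,0,0],[1,0,0.0001,-0.002,0,0,0],[1,0,0,0,0,0,0]])

```text
t: 9.5
tool_pos: [0.6397, 0.1303, 0.236]
tool_rot: [0.686, 0.727, 0.015, 0.014]
ft_force: [-0.1, -0.2, -6.0]
grip_width: 0.0136
```

play_rows(motion=[[1,0,0.0001,-0.0015,0,0,0],[1,0,0.0001,-0.0015,0,0,0],[1,0,0,0,0,0,0]])

```text
t: 9.8
tool_pos: [0.6397, 0.1303, 0.2388]
tool_rot: [0.686, 0.727, 0.015, 0.014]
ft_force: [-0.1, -0.0, -5.1]
grip_width: 0.0136
```

```bash
python3 - <<'E'
from h import *
o=bot.get_obs();print(o["tool_pos"],o["tool_rot"],o["ft_force"],o["moment"])
a=bot.grab_frame("wrist");save("w7",a);np.save("w7.npy",np.r_[o["tool_pos"],o["tool_rot"]])
save("s7",cv2.resize(bot.grab_frame("side")[90:240,270:430],None,fx=4,fy=4,interpolation=cv2.INTER_CUBIC))
E
```

```text
[0.6397 0.1303 0.2388] [0.6865 0.7269 0.0147 0.014 ] [-0.1012 -0.0333 -5.1498] [ 0.0201 -0.033  -0.0077]
```

View pics/w7.png

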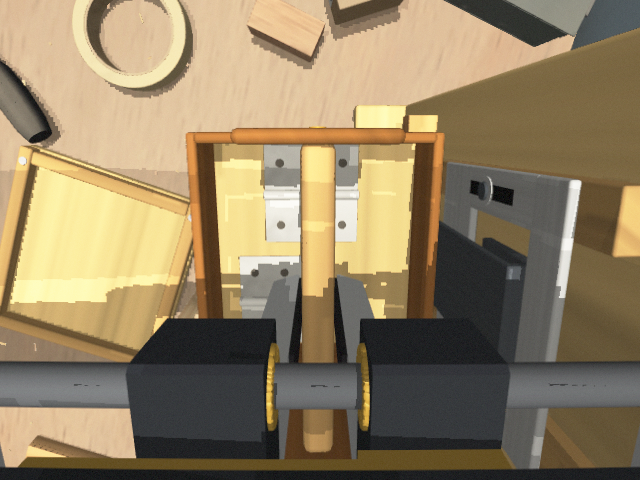

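View pics/s7.png

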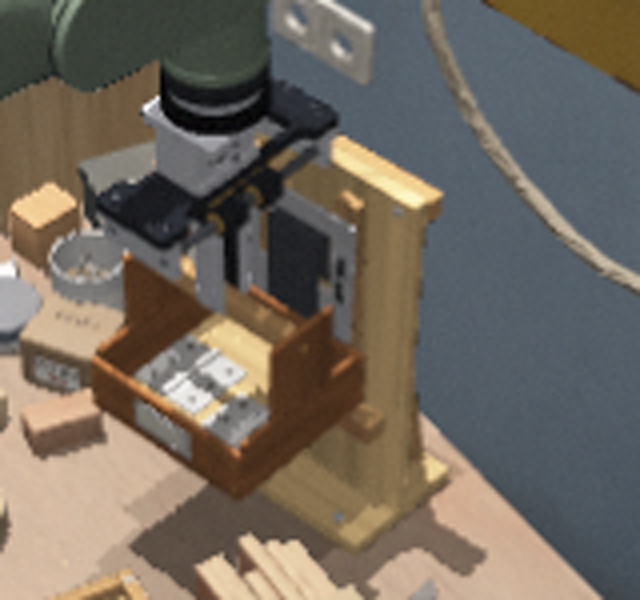

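```bash
python3 - <<'E'
import cv2
for n in ("w6","w7"):
    a=cv2.imread(f"pics/{n}.png")
    cv2.imwrite(f"pics/{n}c.png",cv2.resize(a[120:320,170:460],None,fx=2.7,fy=2.7,interpolation=cv2.INTER_CUBIC))
E
```

```text
(no output)
```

View pics/w6c.png

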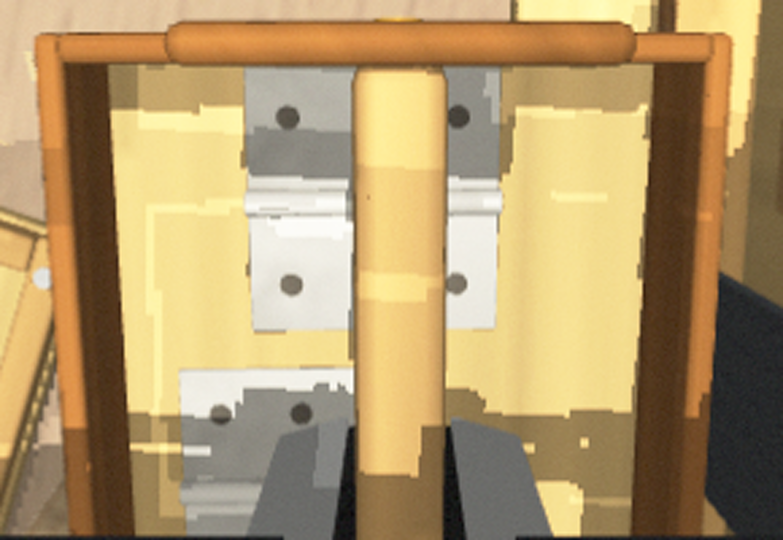

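View pics/w7c.png

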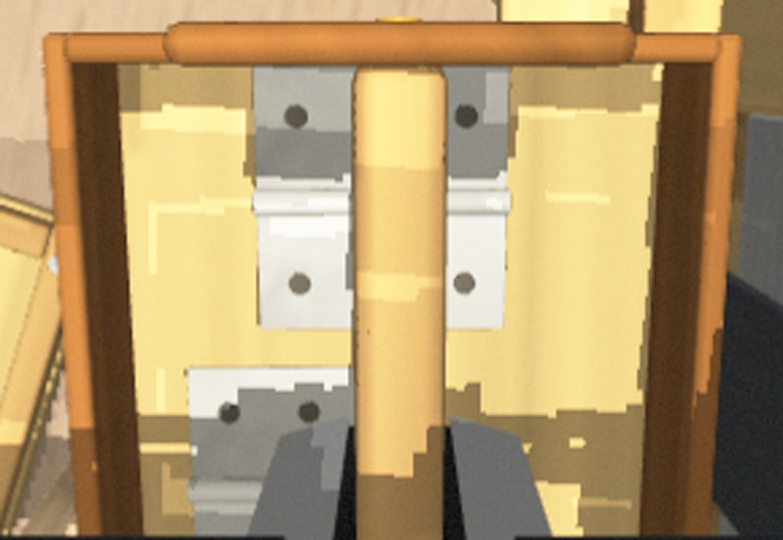

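The tote hangs with its weight fully on the gripper (about 6 N) and is pitched about 1.4°. The gripper body is now above the board, so I'll level the tote here.

play_rows(motion=[[1,0,0,0,0.012,0,0],[1,0,0,0,0.012,0,0],[1,0,0,0,0,0,0],[1,0,0,0,0,0,0]])

```text
t: 10.3
tool_pos: [0.6396, 0.1302, 0.2382]
tool_rot: [0.687, 0.727, 0.006, 0.005]
ft_force: [-0.4, -0.2, -5.3]
grip_width: 0.0136
```

```bash
python3 - <<'E'
from h import *
P,B=toolpose([.6396,.1266],.0575,[.0,.0035],.232+.0255,.017);print(P)
delta(P,B)
E
```

```text
[0.6397 0.1301 0.2385]
t 10.3 now [0.6396 0.1302 0.2382] [0.6866 0.727  0.0057 0.0055] F [-0.3999 -0.179  -5.259 ] M [-0.0008 -0.0645  0.0293] w 0.0136
shift [-0.0001  0.0001 -0.0003] turn [-0.0012  0.0002 -0.0003]
```

play_rows(motion=[[1,0,0,-0.0015,0,0,0],[1,0,0,-0.0015,0,0,0],[1,0,0,0,0,0,0]])

```text
t: 10.6
tool_pos: [0.6397, 0.1303, 0.242]
tool_rot: [0.687, 0.727, 0.006, 0.006]
ft_force: [0.2, 0.5, -6.1]
grip_width: 0.0138
```

play_rows(motion=[[1,0,0,-0.001,0,0,0],[1,0,0,-0.001,0,0,0],[1,0,0,0,0,0,0]])

```text
t: 10.9
tool_pos: [0.6392, 0.1303, 0.243]
tool_rot: [0.687, 0.727, 0.005, 0.005]
ft_force: [0.7, -0.5, -7.2]
grip_width: 0.0138
```

play_rows(motion=[[1,0,0,-0.001,0,0,0],[1,0,0,0,0,0,0]])

```text
t: 11.1
tool_pos: [0.639, 0.1302, 0.2436]
tool_rot: [0.687, 0.727, 0.005, 0.005]
ft_force: [1.7, -0.5, -9.4]
grip_width: 0.0138
```

play_rows(motion=[[1,0,0,-0.001,0,0,0],[1,0,0,0,0,0,0]])

```text
t: 11.3
tool_pos: [0.6387, 0.1302, 0.2444]
tool_rot: [0.687, 0.727, 0.005, 0.005]
ft_force: [1.8, -0.7, -12.1]
grip_width: 0.0136
```

Contact at the window's upper edge from a TCP z of about 0.243, with about 6 N extra. I'll back down about 2.5 mm below the first touch and look.

play_rows(motion=[[1,0,0,0.0025,0,0,0],[1,0,0,0.002,0,0,0],[1,0,0,0,0,0,0],[1,0,0,0,0,0,0]])

```text
t: 11.7
tool_pos: [0.64, 0.1303, 0.2421]
tool_rot: [0.687, 0.727, 0.007, 0.006]
ft_force: [0.2, 0.7, -4.9]
grip_width: 0.0136
```

```bash
python3 - <<'E'
from h import *
o=bot.get_obs();print(o["tool_pos"],o["tool_rot"],o["ft_force"],o["moment"])
a=bot.grab_frame("wrist");save("w8",a);np.save("w8.npy",np.r_[o["tool_pos"],o["tool_rot"]])
save("w8c",cv2.resize(a[120:320,170:460],None,fx=2.7,fy=2.7,interpolation=cv2.INTER_CUBIC))
save("w8r",cv2.resize(a[100:480,420:640],None,fx=1.57*1.6,fy=1.57,interpolation=cv2.INTER_CUBIC))
E
```

```text
[0.64   0.1303 0.2421] [0.6866 0.727  0.0065 0.0063] [ 0.224   0.7306 -4.8836] [-0.0134 -0.02   -0.0498]
```

View pics/w8c.png

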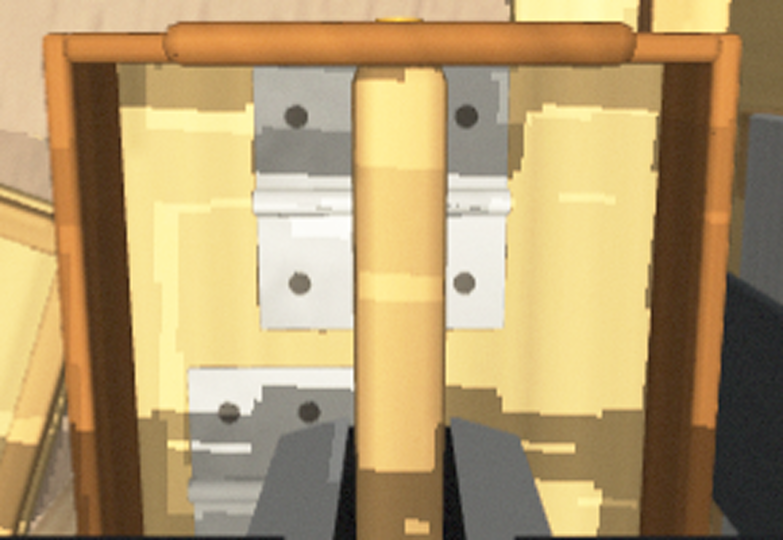

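View pics/w8r.png

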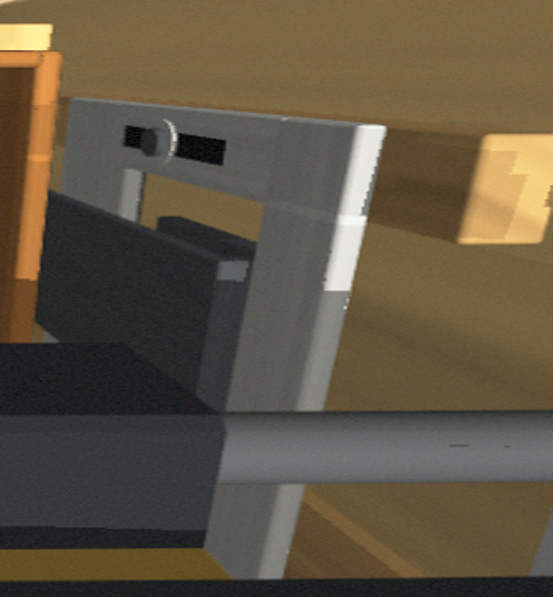

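```bash
python3 - <<'E'
from h import *
M=R.from_euler("z",.0575).as_matrix();x=[.6396,.1269,0]
def onplane(W,uv,d):
    E=W[2]; a=unproj(W,uv,.1)[0];b=unproj(W,uv,.3)[0]
    A=(a-x)@M;Bq=(b-x)@M;s=(d-A[0])/(Bq[0]-A[0]);return A+s*(Bq-A)
w=np.load("w8.npy");W=cam("wrist",(w[:3],w[3:]))
for n,p,d in [("platetop",(383,127),.0755),("platebot",(70,98),.0755),("winup",(265,205),.0755),("winlo front",(145,172),.0755),("winlo back",(122,168),.0755),("armtop back",(248,262),.0845),("armtop back2",(160,218),.0845)]:
    print(n,onplane(W,np.array(p)/[2.512,1.57]+[420,100],d))
E
```

```text
platetop [0.0755 0.0592 0.2992]
platebot [0.0755 0.0588 0.1832]
winup [0.0755 0.0392 0.2756]
winlo front [0.0755 0.0397 0.2308]
winlo back [0.0755 0.0391 0.2193]
armtop back [0.0845 0.0198 0.2565]
armtop back2 [0.0845 0.0231 0.2192]
```

play_rows(motion=[[1,0,0,0.001,0,0,0],[1,0,0,0,0,0,0],[1,0,0,0,0,0,0]])

```text
t: 12.05
tool_pos: [0.6394, 0.1303, 0.24]
tool_rot: [0.687, 0.727, 0.006, 0.006]
ft_force: [0.2, -0.1, -5.1]
grip_width: 0.0137
```

play_rows(motion=[[1,0,-0.001,0,0,0,0],[1,0,-0.001,0,0,0,0],[1,0,0,0,0,0,0]])

```text
t: 12.35
tool_pos: [0.6373, 0.1302, 0.2399]
tool_rot: [0.687, 0.727, 0.006, 0.005]
ft_force: [0.6, 0.3, -6.3]
grip_width: 0.0138
```

play_rows(motion=[[1,0,-0.001,0,0,0,0],[1,0,-0.001,0,0,0,0],[1,0,0,0,0,0,0]])

```text
t: 12.65
tool_pos: [0.6353, 0.1301, 0.2399]
tool_rot: [0.687, 0.727, 0.006, 0.006]
ft_force: [-0.7, -0.3, -5.5]
grip_width: 0.0139
```

play_rows(motion=[[1,0,-0.001,-0.0003,0,0,0],[1,0,-0.001,0,0,0,0],[1,0,0,0,0,0,0]])

```text
t: 12.95
tool_pos: [0.6333, 0.1299, 0.2402]
tool_rot: [0.687, 0.727, 0.006, 0.006]
ft_force: [-1.2, 0.0, -4.9]
grip_width: 0.0134
```

play_rows(motion=[[1,0,-0.0015,0,0,0,0],[1,0,-0.0015,0,0,0,0],[1,0,0,0,0,0,0]])

```text
t: 13.25
tool_pos: [0.6302, 0.1298, 0.2401]
tool_rot: [0.687, 0.727, 0.006, 0.005]
ft_force: [-0.3, -0.9, -6.0]
grip_width: 0.0139
```

play_rows(motion=[[1,0,-0.002,0,0,0,0],[1,0,-0.002,0,0,0,0],[1,0,0,0,0,0,0]])

```text
t: 13.55
tool_pos: [0.6261, 0.1296, 0.24]
tool_rot: [0.687, 0.727, 0.006, 0.005]
ft_force: [0.0, 0.9, -4.8]
grip_width: 0.0137
```

play_rows(motion=[[1,0,-0.003,0,0,0,0],[1,0,-0.003,-0.0003,0,0,0],[1,0,-0.003,0,0,0,0],[1,0,0,0,0,0,0]])

```text
t: 13.95
tool_pos: [0.6169, 0.129, 0.2402]
tool_rot: [0.687, 0.727, 0.006, 0.005]
ft_force: [-1.1, -0.6, -5.9]
grip_width: 0.0137
```

Tongue is clear of the rack. I'll draw out the rest of the way.

play_rows(motion=[[1,0,-0.008,0,0,0,0],[1,0,-0.012,0,0,0,0],[1,0,-0.015,0,0,0,0],[1,0,-0.015,0,0,0,0],[1,0,-0.01,0,0,0,0]])

```text
t: 14.45
tool_pos: [0.5561, 0.1256, 0.2392]
tool_rot: [0.687, 0.727, 0.005, 0.005]
ft_force: [0.1, -0.0, -5.7]
grip_width: 0.0138
```

play_rows(motion=[[1,0,-0.01,0,0,0,0],[1,0,-0.01,0,0,0,0],[1,0,-0.005,0,0,0,0],[1,0,0,0,0,0,0],[1,0,0,0,0,0,0]])

```text
t: 14.95
tool_pos: [0.533, 0.1241, 0.239]
tool_rot: [0.687, 0.727, 0.006, 0.006]
ft_force: [0.5, 0.1, -5.5]
grip_width: 0.0135
```

```bash
python3 - <<'E'
from h import *
o=bot.get_obs();print(o["t"],o["tool_pos"],o["tool_rot"],o["ft_force"],o["moment"])
a=bot.grab_frame("wrist");save("w9",a);np.save("w9.npy",np.r_[o["tool_pos"],o["tool_rot"]])
a=bot.grab_frame("top");save("t9",cv2.resize(a[100:340,180:400],None,fx=2.5,fy=2.5,interpolation=cv2.INTER_CUBIC))
E
```

```text
14.95 [0.533  0.1241 0.239 ] [0.6866 0.727  0.0061 0.0059] [ 0.4568  0.124  -5.5496] [-0.0325 -0.0064 -0.0054]
```

View pics/w9.png

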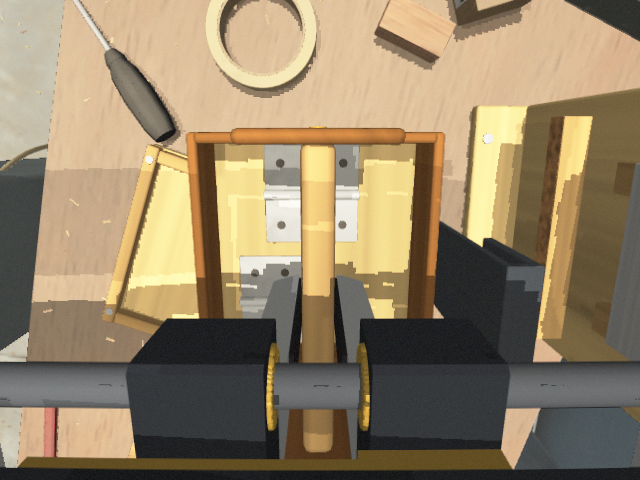

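View pics/t9.png

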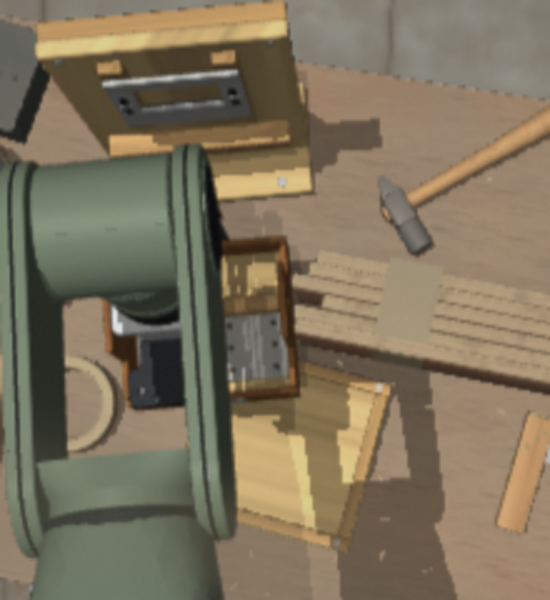

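```bash
python3 - <<'E'
import cv2
a=cv2.imread("pics/w2.png")
cv2.imwrite("pics/w2k.png",cv2.resize(a[130:305,100:270],None,fx=3.4,fy=3.4,interpolation=cv2.INTER_CUBIC))
a=cv2.imread("pics/w3.png")
cv2.imwrite("pics/w3k.png",cv2.resize(a[135:335,0:215],None,fx=3,fy=3,interpolation=cv2.INTER_CUBIC))
E
```

```text
(no output)
```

View pics/w2k.png

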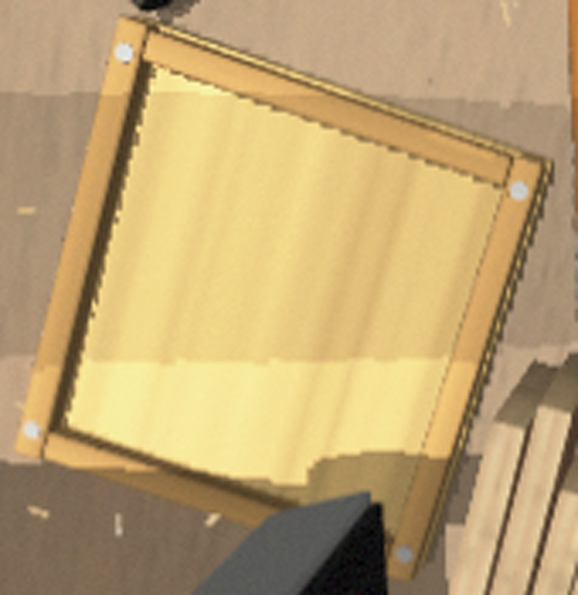

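View pics/w3k.png

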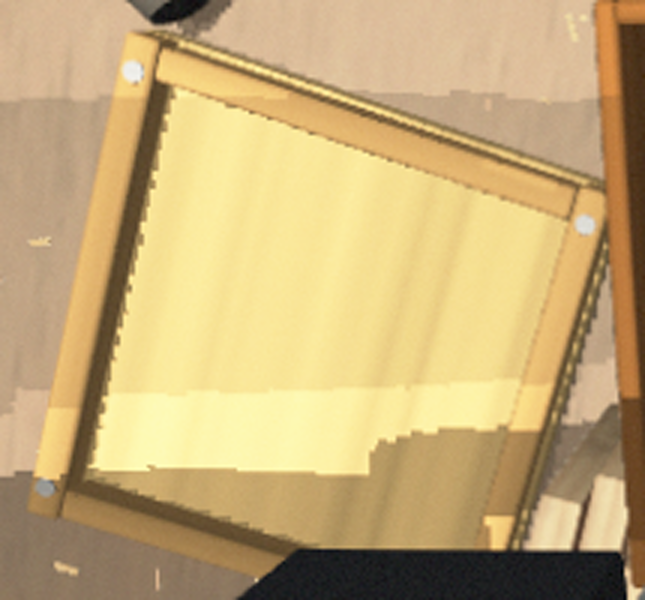

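```bash
python3 - <<'E'
from h import *
a,b,z=.0793,.0843,.0265
S={"mp":[-a,b,z],"pp":[a,b,z],"pm":[a,-b,z],"mm":[-a,-b,z]}
W1=cam("wrist",([0.5044,0.0262,0.4538],[0.6872,0.7265,-0.0001,-0.0016]))
w=np.load("w2.npy");W2=cam("wrist",(w[:3],w[3:]))
w=np.load("w3.npy");W3=cam("wrist",(w[:3],w[3:]))
T=cam("top")
obs=[("w1",W1,np.array([(155,69),(502,199),(380,535),(51,417)])/3.2+[185,60],["mp","pp","pm","mm"]),
("w2",W2,np.array([(124,53),(518,190),(404,554),(31,430)])/3.4+[100,130],["mp","pp","pm","mm"]),
("w3",W3,np.array([(132,71),(585,224),(45,487)])/3+[0,135],["mp","pp","mm"]),
("top",T,np.array([(184,87),(467,160),(389,446),(104,369)])/4.6+[230,220],["pp","pm","mm","mp"])]
for n,C,uv,k in obs:
    x,r=fit([(C,uv,[S[i] for i in k])],[.43,.06,-.29]);print(n,x,np.abs(r).max())
E
```

```text
w1 [ 0.4342  0.068  -0.294 ] 3.908351813196248
w2 [ 0.4338  0.0679 -0.2922] 4.36181426130139
w3 [ 0.4326  0.0661 -0.3043] 5.502455934147122
top [ 0.4331  0.0674 -0.2865] 2.301125330189791
```

```bash
python3 - <<'E'
from h import *
W1=cam("wrist",([0.5044,0.0262,0.4538],[0.6872,0.7265,-0.0001,-0.0016]))
w=np.load("w2.npy");W2=cam("wrist",(w[:3],w[3:]))
w=np.load("w3.npy");W3=cam("wrist",(w[:3],w[3:]))
T=cam("top")
sg={"mp":(-1,1),"pp":(1,1),"pm":(1,-1),"mm":(-1,-1)}
obs=[("w1",W1,np.array([(155,69),(502,199),(380,535),(51,417)])/3.2+[185,60],["mp","pp","pm","mm"]),
("w2",W2,np.array([(124,53),(518,190),(404,554),(31,430)])/3.4+[100,130],["mp","pp","pm","mm"]),
("w3",W3,np.array([(132,71),(585,224),(45,487)])/3+[0,135],["mp","pp","mm"]),
("top",T,np.array([(184,87),(467,160),(389,446),(104,369)])/4.6+[230,220],["pp","pm","mm","mp"])]
for n,C,uv,k in obs:
  def f(p):
    q=np.array([[sg[i][0]*p[3],sg[i][1]*p[4],0] for i in k])@R.from_euler("z",p[2]).as_matrix().T+[p[0],p[1],.0265]
    return (proj(C,q)-uv).ravel()
  s=least_squares(f,[.43,.06,-.29,.079,.084]);print(n,s.x,np.abs(s.fun).max())
E
```

```text
w1 [ 0.4343  0.0686 -0.2931  0.0787  0.0788] 0.17311103879180223
w2 [ 0.434   0.0687 -0.2903  0.0785  0.0786] 0.1577357564926274
w3 [ 0.4337  0.0689 -0.2894  0.0788  0.0786] 0.0023370478599247235
top [ 0.433   0.0673 -0.2865  0.0785  0.0786] 0.23745724526827416
```

```bash
python3 - <<'E'
import cv2
a=cv2.imread("pics/w9.png")
cv2.imwrite("pics/w9c.png",cv2.resize(a[120:320,170:460],None,fx=2.7,fy=2.7,interpolation=cv2.INTER_CUBIC))
E
```

```text
(no output)
```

View pics/w9c.png

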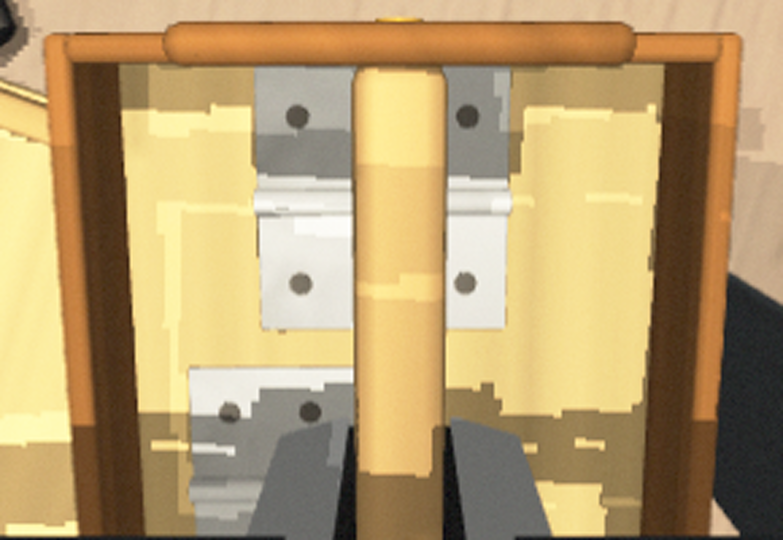

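```bash
cat > relfit.py <<'E'
from h import *
def relfit(pose,pts,roll=0.):
    """tote pose from wrist picture; pts: list (u,v,local,freey)"""
    W=cam("wrist",(pose[:3],pose[3:]))
    uv=np.array([p[:2] for p in pts]);L=np.array([p[2] for p in pts],float);fr=[i for i,p in enumerate(pts) if p[3]]
    zg=pose[2]+.0037
    def f(q):
        l=L.copy(); l[fr,1]=q[4:]
        M=R.from_euler("ZYX",[q[2],q[3],0])
        g=np.array([q[0],q[1],zg])
        return (proj(W,g+M.apply(l-[0,0,.107]))-uv).ravel()
    s=least_squares(f,np.r_[pose[0],pose[1],0 if pose[3]>0 else 0,0,[0]*len(fr)],x_scale=.01)
    return s.x,s.fun.reshape(-1,2)
E
python3 - <<'E'
from relfit import *
w=np.load("w9.npy")
o=lambda x,y:(x/2.7+170,y/2.7+120)
pts=[(*o(355,68),[-.007,.069,.1165],0),(*o(444,68),[.007,.069,.1165],0),(*o(44,35),[-.07,.075,.05],0),(*o(741,35),[.07,.075,.05],0),
(*o(80,530),[-.07,0,.05],1),(*o(712,530),[.07,0,.05],1),(*o(357,440),[-.007,0,.1165],1),(*o(443,440),[.007,0,.1165],1)]
x,r=relfit(w,pts);print(x);print(r)
rr=R.from_quat(w[3:]);print("tool yaw-90deg",2*np.arctan2(w[4],w[3])-np.pi/2,"tilt",rr.as_matrix()[:,2])
c,s=np.cos(x[2]),np.sin(x[2]);d=x[:2]-w[:2];print("grip rel TCP in tote frame",c*d[0]+s*d[1],-s*d[0]+c*d[1])
E
```

```text
[ 0.534   0.1206  0.0593 -0.0038 -0.0301 -0.0312  0.0132  0.0131]
[[-1.7403  0.2001]
 [ 1.6149  0.0935]
 [-1.0351  0.2481]
 [ 1.6429 -0.4397]
 [-1.075   0.0815]
 [ 0.3821  0.0262]
 [-0.8153  0.0101]
 [ 1.0004  0.0075]]
tool yaw-90deg 0.05713099747965811 tilt [ 0.017   0.0008 -0.9999]
grip rel TCP in tote frame 0.000731408856836668 -0.0035566004237433733
```

```bash
cat >> h.py <<'E'
def cradlepose(z,ex=0.,ey=0.,yaw=-.2905,th=.017):
    M=R.from_euler("z",yaw)
    P=np.array([.434,.0687,z])+M.apply([-.0007+ex,.0036+ey,0])
    B=M*R.from_matrix(np.array([[0,1,0],[1,0,0],[0,0,-1.]]))*R.from_rotvec([-th,0,0])
    return P,B
E
python3 - <<'E'
from h import *
P,B=cradlepose(.195);print(P);delta(P,B)
E
```

```text
[0.4344 0.0723 0.195 ]
t 15.05 now [0.5331 0.1241 0.2389] [0.6866 0.727  0.006  0.0058] F [ 0.1267  0.1162 -6.0355] M [-0.05    0.0209 -0.0305] w 0.0137
shift [-0.0461 -0.1023  0.0422] turn [-0.0004 -0.0057  0.3475]
```

play_rows(motion=[[1,-0.005,-0.011,0,0,0,0],[1,-0.0105,-0.0235,0,0,0,0],[1,-0.0125,-0.028,0,0,0,0],[1,-0.0115,-0.025,0,0,0,0],[1,-0.0065,-0.0148,0,0,0,0]])

```text
t: 15.55
tool_pos: [0.4305, 0.0714, 0.2367]
tool_rot: [0.687, 0.727, 0.005, 0.005]
ft_force: [0.9, 0.6, -5.9]
grip_width: 0.014
```

play_rows(motion=[[1,0,0,0,0,0,0.04],[1,0,0,0,0,0,0.09],[1,0,0,0,0,0,0.09],[1,0,0,0,0,0,0.085],[1,0,0,0,0,-0.0057,0.0425]])

```text
t: 16.05
tool_pos: [0.4325, 0.0719, 0.2372]
tool_rot: [0.803, 0.596, 0.004, 0.006]
ft_force: [0.8, 0.5, -5.8]
grip_width: 0.0137
```

play_rows(motion=[[1,0,0,0.01,0,0,0],[1,0,0,0.02,0,0,0],[1,0,0,0.012,0,0,0],[1,0,0,0,0,0,0],[1,0,0,0,0,0,0]])

```text
t: 16.55
tool_pos: [0.4334, 0.0721, 0.1949]
tool_rot: [0.802, 0.597, 0.004, 0.006]
ft_force: [0.5, -0.4, -5.4]
grip_width: 0.0138
```

```bash
python3 - <<'E'
from h import *
P,B=cradlepose(.195);print(P);delta(P,B)
o=bot.get_obs()
a=bot.grab_frame("wrist");save("w10",a);np.save("w10.npy",np.r_[o["tool_pos"],o["tool_rot"]])
save("s10",bot.grab_frame("side"))
E
```

```text
[0.4344 0.0723 0.195 ]
t 16.55 now [0.4334 0.0721 0.1949] [0.8018 0.5975 0.004  0.006 ] F [ 0.5002 -0.4231 -5.4171] M [ 0.0023 -0.0436 -0.017 ] w 0.0138
shift [ 0.0005  0.0008 -0.0001] turn [-0.0026  0.0007  0.0005]
```

View pics/w10.png

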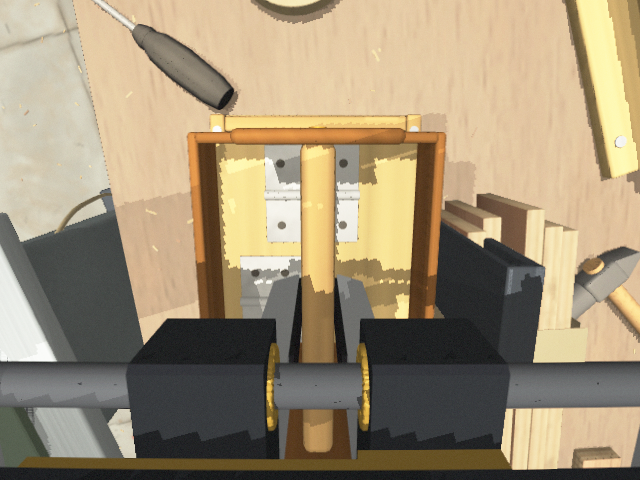

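View pics/s10.png

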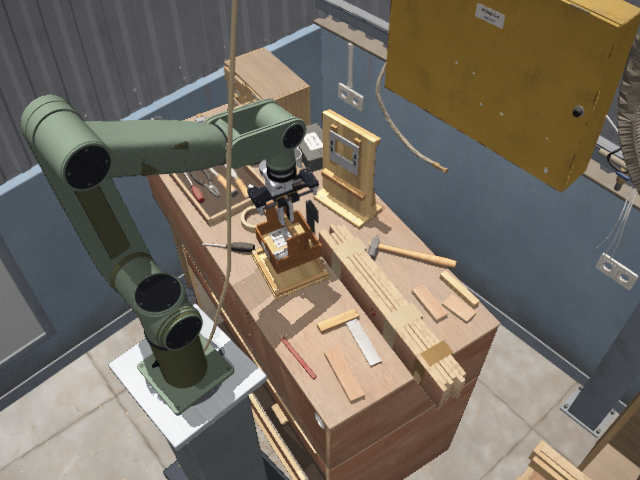

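```bash
python3 - <<'E'
from h import *
w=np.load("w10.npy");W=cam("wrist",(w[:3],w[3:]))
M=R.from_euler("z",-.2905)
L=np.array([[-.086,.091,.026],[.086,.091,.026],[-.0786,.0786,.0265],[.0786,.0786,.0265]])
p=proj(W,M.apply(L)+[.434,.0687,0]);print((p-[180,95])*[2.7,5])
a=cv2.imread("pics/w10.png")
save("w10c",cv2.resize(a[95:165,180:450],None,fx=2.7,fy=5,interpolation=cv2.INTER_CUBIC))
E
```

```text
[[ 73.1118  96.8309]
 [657.6916  97.593 ]
 [100.1866 177.2912]
 [631.0886 177.4786]]
```

View pics/w10c.png

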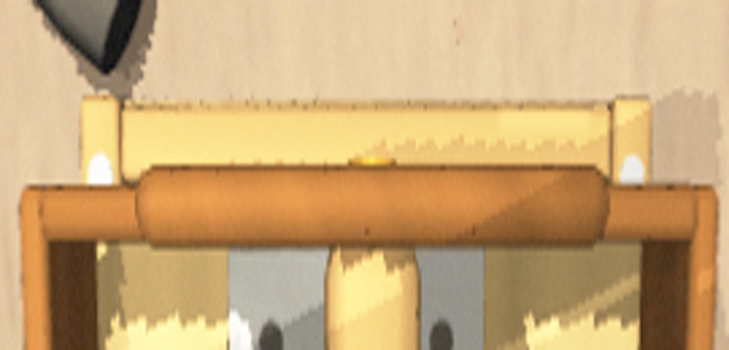

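play_rows(motion=[[1,0.0005,0,0.01,0,0,0],[1,0,0,0.016,0,0,0],[1,0,0,0.016,0,0,0],[1,0,0,0.01,0,0,0],[1,0,0,0.003,0,0,0]])

```text
t: 17.15
tool_pos: [0.4336, 0.0725, 0.1388]
tool_rot: [0.802, 0.597, 0.003, 0.005]
ft_force: [-0.4, 0.4, -5.8]
grip_width: 0.0136
```

play_rows(motion=[[1,0,0,0,0,0,0],[1,0,0,0,0,0,0],[1,0,0,0,0,0,0]])

```text
t: 17.45
tool_pos: [0.4355, 0.0724, 0.1411]
tool_rot: [0.802, 0.597, 0.005, 0.007]
ft_force: [0.4, -0.3, -5.8]
grip_width: 0.0139
```

```bash
python3 - <<'E'
from h import *
P,B=cradlepose(.138);print(P);delta(P,B)
o=bot.get_obs()
a=bot.grab_frame("wrist");save("w11",cv2.resize(a[80:330,170:460],None,fx=2.3,fy=2.3,interpolation=cv2.INTER_CUBIC))
a=bot.grab_frame("side");save("s11",cv2.resize(a[180:310,220:350],None,fx=4.5,fy=4.5,interpolation=cv2.INTER_CUBIC))
E
```

```text
[0.4344 0.0723 0.138 ]
t 17.45 now [0.4355 0.0724 0.1411] [0.8019 0.5974 0.0052 0.0069] F [ 0.4048 -0.3191 -5.7608] M [ 0.0222 -0.036   0.0018] w 0.0139
shift [-0.0004 -0.0012  0.0031] turn [ 0.0002 -0.0001  0.0003]
```

View pics/w11.png

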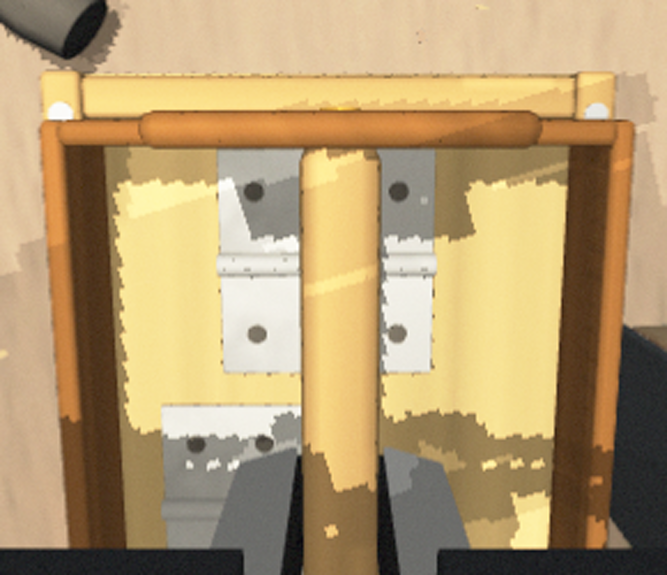

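View pics/s11.png

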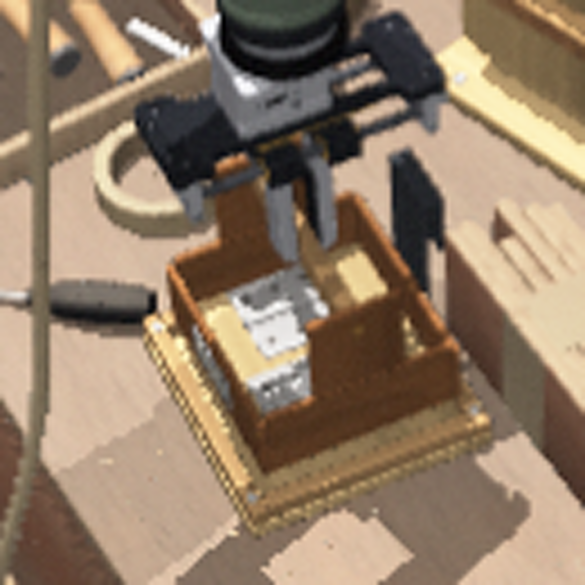

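play_rows(motion=[[1,-0.0004,-0.0014,0,0,0,0],[1,0,0,0.004,0,0,0],[1,0,0,0.004,0,0,0],[1,0,0,0,0,0,0],[1,0,0,0,0,0,0]])

```text
t: 18.05
tool_pos: [0.433, 0.0724, 0.1318]
tool_rot: [0.802, 0.597, 0.004, 0.006]
ft_force: [0.1, -1.0, -5.6]
grip_width: 0.0136
```

play_rows(motion=[[1,0,0,0,0,0,0],[1,0,0,0,0,0,0],[1,0,0,0,0,0,0]])

```text
t: 18.35
tool_pos: [0.4335, 0.0724, 0.1323]
tool_rot: [0.802, 0.597, 0.005, 0.006]
ft_force: [0.6, 0.4, -5.5]
grip_width: 0.0134
```

```bash
python3 - <<'E'
from h import *
P,B=cradlepose(.1313);print(P);delta(P,B)
E
```

```text
[0.4344 0.0723 0.1313]
t 18.35 now [0.4335 0.0724 0.1323] [0.8019 0.5973 0.0045 0.0063] F [ 0.5828  0.3524 -5.4844] M [-0.0351 -0.0417  0.0033] w 0.0134
shift [0.0002 0.0008 0.001 ] turn [-0.0015  0.0003  0.0001]
```

play_rows(motion=[[1,0.0002,0.0006,0.001,0,0,0],[1,0,0,0.002,0,0,0],[1,0,0,0.002,0,0,0],[1,0,0,0,0,0,0],[1,0,0,0,0,0,0]])

```text
t: 18.85
tool_pos: [0.4339, 0.0724, 0.127]
tool_rot: [0.802, 0.597, 0.004, 0.006]
ft_force: [0.2, -0.4, -5.2]
grip_width: 0.0138
```

play_rows(motion=[[1,0,0,0.002,0,0,0],[1,0,0,0.002,0,0,0],[1,0,0,0,0,0,0]])

```text
t: 19.15
tool_pos: [0.4337, 0.0724, 0.1228]
tool_rot: [0.802, 0.597, 0.004, 0.006]
ft_force: [0.4, -0.1, -6.7]
grip_width: 0.0138
```

play_rows(motion=[[1,0,0,0.002,0,0,0],[1,0,0,0.001,0,0,0],[1,0,0,0,0,0,0]])

```text
t: 19.45
tool_pos: [0.4339, 0.0724, 0.1199]
tool_rot: [0.802, 0.597, 0.004, 0.006]
ft_force: [-0.9, 0.5, -5.4]
grip_width: 0.0138
```

Underside is already below the rim and touching nothing. I'll go on down in 1 mm steps until the floor takes the weight.

play_rows(motion=[[1,0,0,0.001,0,0,0],[1,0,0,0.001,0,0,0],[1,0,0,0,0,0,0]])

```text
t: 19.75
tool_pos: [0.434, 0.0723, 0.118]
tool_rot: [0.802, 0.597, 0.004, 0.006]
ft_force: [0.1, 0.8, -5.3]
grip_width: 0.0135
```

play_rows(motion=[[1,0,0,0.001,0,0,0],[1,0,0,0,0,0,0],[1,0,0,0,0,0,0]])

```text
t: 20.05
tool_pos: [0.4342, 0.0723, 0.1171]
tool_rot: [0.802, 0.597, 0.004, 0.006]
ft_force: [0.5, -0.5, -6.2]
grip_width: 0.0137
```

play_rows(motion=[[1,0,0,0.0008,0,0,0],[1,0,0,0,0,0,0],[1,0,0,0,0,0,0]])

```text
t: 20.35
tool_pos: [0.4342, 0.0723, 0.1164]
tool_rot: [0.802, 0.597, 0.004, 0.006]
ft_force: [-0.6, 0.4, -5.8]
grip_width: 0.0139
```

play_rows(motion=[[1,0,0,0.0008,0,0,0],[1,0,0,0,0,0,0],[1,0,0,0,0,0,0]])

```text
t: 20.65
tool_pos: [0.4345, 0.0724, 0.1159]
tool_rot: [0.802, 0.597, 0.005, 0.006]
ft_force: [-0.1, 0.4, -3.7]
grip_width: 0.0138
```

play_rows(motion=[[1,0,0,0.0008,0,0,0],[1,0,0,0,0,0,0],[1,0,0,0,0,0,0]])

```text
t: 20.95
tool_pos: [0.4351, 0.0722, 0.1155]
tool_rot: [0.802, 0.597, 0.005, 0.007]
ft_force: [0.4, -1.1, -0.3]
grip_width: 0.0133
```

play_rows(motion=[[1,0,0,0.0008,0,0,0],[1,0,0,0,0,0,0],[1,0,0,0,0,0,0]])

```text
t: 21.25
tool_pos: [0.4351, 0.0722, 0.1155]
tool_rot: [0.802, 0.597, 0.005, 0.007]
ft_force: [-1.6, -0.4, 6.3]
grip_width: 0.0135
```

play_rows(motion=[[1,0,0,-0.0006,0,0,0],[0.9,0,0,0,0,0,0],[0.85,0,0,0,0,0,0],[0.84,0,0,0,0,0,0],[0.83,0,0,0,0,0,0]])

```text
t: 21.75
tool_pos: [0.4343, 0.0724, 0.1144]
tool_rot: [0.802, 0.597, 0.005, 0.006]
ft_force: [0.8, -0.3, 0.4]
grip_width: 0.0162
```

play_rows(motion=[[0.8,0,0,0,0,0,0],[0.75,0,0,0,0,0,0],[0.65,0,0,0,0,0,0],[0.55,0,0,0,0,0,0],[0.55,0,0,0,0,0,0]])

```text
t: 22.25
tool_pos: [0.4341, 0.0723, 0.1145]
tool_rot: [0.802, 0.597, 0.004, 0.006]
ft_force: [0.3, 0.1, -0.2]
grip_width: 0.0412
```

```bash
python3 - <<'E'
from h import *
o=bot.get_obs();print(o["t"],o["tool_pos"],o["ft_force"],o["grip_width"])
a=bot.grab_frame("wrist");save("w12",a)
E
```

```text
22.25 [0.4341 0.0723 0.1145] [ 0.2745  0.0733 -0.2482] 0.04124470051803772
```

View pics/w12.png

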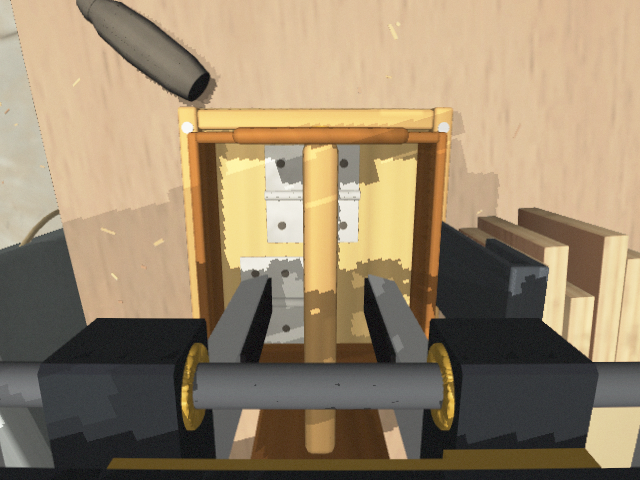

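play_rows(motion=[[0.55,0,0,-0.01,0,0,0],[0.55,0,0,-0.02,0,0,0],[0.55,0,0,-0.03,0,0,0],[0.55,0,0,-0.04,0,0,0],[0.55,0,0,-0.04,0,0,0]])

```text
t: 22.8
tool_pos: [0.4317, 0.073, 0.2564]
tool_rot: [0.802, 0.597, 0.004, 0.006]
ft_force: [0.5, -0.0, -0.2]
grip_width: 0.0424
```

play_rows(motion=[[0.3,0,0,-0.05,0,0,0],[0,0,0,-0.05,0,0,0],[0,0,0,-0.03,0,0,0],[0,0,0,0,0,0,0],[0,0,0,0,0,0,0]])

```text
t: 23.3
tool_pos: [0.4304, 0.0736, 0.3855]
tool_rot: [0.802, 0.597, 0.005, 0.007]
ft_force: [0.3, 0.3, 0.2]
grip_width: 0.0792
```

```bash
python3 - <<'E'
from h import *
o=bot.get_obs();print(o["t"],o["tool_pos"],o["ft_force"],o["grip_width"])
a=bot.grab_frame("wrist");save("w13",a);np.save("w13.npy",np.r_[o["tool_pos"],o["tool_rot"]])
a=bot.grab_frame("side");save("s13",cv2.resize(a[180:310,220:350],None,fx=4.5,fy=4.5,interpolation=cv2.INTER_CUBIC))
save("t13",bot.grab_frame("top"))
E
```

```text
23.3 [0.4304 0.0736 0.3855] [0.2684 0.3388 0.1979] 0.07924290407862691
```

View pics/w13.png

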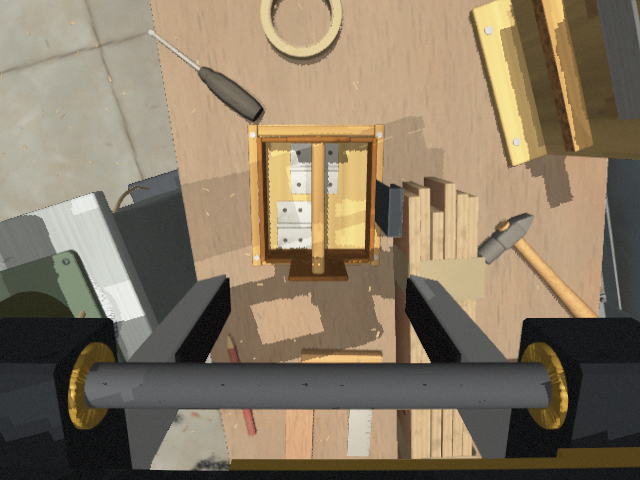

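View pics/s13.png

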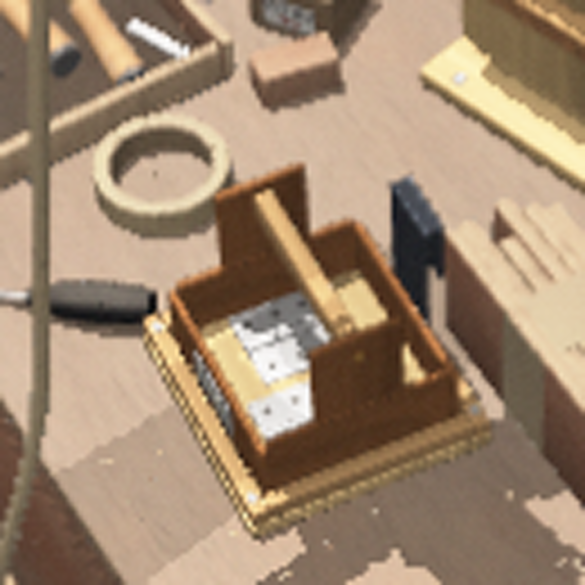

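View pics/t13.png

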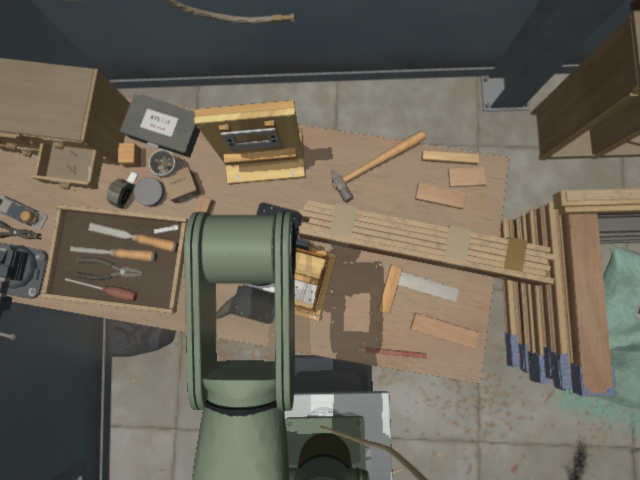

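The tote sits squarely inside the rim with an even border all round: tote at about (315,198) in the wrist view, rim corners at about (253,130), (378,130) and (255,258). Both hinges are in it and the bystanders are where they were. The gripper is clear, so I'm handing in.

```bash
python3 -c "
from bench import bot
print(bot.hand_in())"
```

```text
the job is handed in; nothing more can be done
None
```

The tote is in the plywood cradle with both hinges in it, and I handed the job in at about 23.5 s of the 64 s allowed.

- **Lift:** I took the handle from above and lifted in small steps until the arm touched the window's upper edge at about 29–30 mm, with roughly 6 N over the tote's weight. I then backed down about 3 mm.
- **Draw-out and carry:** I drew it out towards the robot with no side force above about 1 N, levelled it, turned it and carried it over.
- **Setting down:** It went into the cradle without touching the rim. The floor took the weight within 1 mm of the height I had worked out, with a last press of about 6 N on top of the tote's weight before I eased off and released.

**Last checks:** The wrist and side pictures show the tote flat and even inside the rim, with both hinges in it. No tool or piece of wood I could see in the wrist, side and top views had moved. The gripper was about 27 cm higher and reading no force.

**What disagreed:**
- The pictures put the window's upper edge 2–3 mm higher than I felt it; I went by the feel.
- I gripped with a 2° lean to keep the gripper body off the rack. That pitched the tote about 1.4° during the lift, and I levelled it before drawing it out.
- While the gripper closed, it pushed the tote back towards the rack with up to about 7 N; I eased that before lifting.

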